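# Load the bead dryer

### The job

Using the scoop, move all the freshly oiled beads from the draining board into the drying pan without touching a bead with the fingers, and stand the scoop back on its drip mat. Once all the beads are in it, put the pan on the deck of the warm-air dryer and slide it fully home between the rails so that its back edge holds the switch lever pressed, then press the green start button. Leave the other things on the bench where they are.

Things in the scene. Friction and masses are not known exactly. Their poses are not given: they have to be found in the camera images.
- board: Fixed white draining board, floor 180 (x) x 198 mm, floor top 4 mm above the bench. Blue raised edges: left and right (y = +-96 mm, 6 mm thick, x = -30 to +90, tops at 40 mm) and back (inner face x = +84 mm at the floor, leaning outwards 20 degrees, top at 32 mm); front (-x, robot side) open. Origin: centre of underside; x to the back edge, y left, z up.
- bead1: Freshly oiled turned wooden bead (cherry red-brown) with a 6 mm bore, about 12 g: a round bead 24 mm in diameter and 20 mm high with a flat 10 mm across at top and bottom, slippery (friction about 0.3). Origin at its centre (10 mm above what it stands on). May be absent.
- bead2: Freshly oiled turned wooden bead (pale ash) with a 6 mm bore, about 12 g: a round bead 24 mm in diameter and 20 mm high with a flat 10 mm across at top and bottom, slippery (friction about 0.3). Origin at its centre (10 mm above what it stands on). May be absent.
- bead3: Freshly oiled turned wooden bead (dark walnut) with a 6 mm bore, about 12 g: a round bead 24 mm in diameter and 20 mm high with a flat 10 mm across at top and bottom, slippery (friction about 0.3). Origin at its centre (10 mm above what it stands on). May be absent.
- bead4: Freshly oiled turned wooden bead (oak) with a 6 mm bore, about 12 g: a round bead 24 mm in diameter and 20 mm high with a flat 10 mm across at top and bottom, slippery (friction about 0.3). Origin at its centre (10 mm above what it stands on). May be absent.
- bead5: Freshly oiled turned wooden bead (reddish padauk) with a 6 mm bore, about 12 g: a round bead 24 mm in diameter and 20 mm high with a flat 10 mm across at top and bottom, slippery (friction about 0.3). Origin at its centre (10 mm above what it stands on). May be absent.
- bead6: Freshly oiled turned wooden bead (light maple) with a 6 mm bore, about 12 g: a round bead 24 mm in diameter and 20 mm high with a flat 10 mm across at top and bottom, slippery (friction about 0.3). Origin at its centre (10 mm above what it stands on). May be absent.
- bead7: Freshly oiled turned wooden bead (brown elm) with a 6 mm bore, about 12 g: a round bead 24 mm in diameter and 20 mm high with a flat 10 mm across at top and bottom, slippery (friction about 0.3). Origin at its centre (10 mm above what it stands on). May be absent.
- bead8: Freshly oiled turned wooden bead (olive-yellow laburnum) with a 6 mm bore, about 12 g: a round bead 24 mm in diameter and 20 mm high with a flat 10 mm across at top and bottom, slippery (friction about 0.3). Origin at its centre (10 mm above what it stands on). May be absent.
- bead9: Freshly oiled turned wooden bead (near-black wenge) with a 6 mm bore, about 12 g: a round bead 24 mm in diameter and 20 mm high with a flat 10 mm across at top and bottom, slippery (friction about 0.3). Origin at its centre (10 mm above what it stands on). May be absent.
- scoop: Steel scoop, 0.2 kg, stands on its mat at first. Floor 80 mm long (x = -40 to 40) x 64 mm wide, 2 mm thick, lip at x = +40 mm; side walls 2 mm thick, 32 mm high, x = -40 to 22 (inner width 60 mm); back wall at x = -40, 38 mm high. Upright dark wooden handle on the back wall, top at 117 mm. Origin: centre of floor's underside; x to the lip, z up.
- scoop_grip (a point): Grip point on the scoop's upright handle, 42 mm behind (-x) and 87 mm above the scoop's origin. The handle is a flat-sided bar 24 mm wide (x) and 16 mm thick (y), from 32 to 117 mm above the floor's underside.
- mat: Black ribbed rubber drip mat for the scoop, fixed to the bench, 130 x 110 mm, 3 mm thick. Origin: centre of the underside.
- pan: Perforated steel pan, 0.35 kg: 170 (x) x 130 mm (y), walls 45 mm high and 3 mm thick, floor 3 mm, open top. Fixed carrying handle across the middle (x = 0): uprights inside the long walls (y = +-60 mm) and a wooden bar along y, 14 mm wide (x), from 100 to 110 mm above the underside. Origin: centre of underside; either way round is the same.
- dryer: Fixed dryer. Deck 240 x 176 mm, top 14 mm above the bench. Guide rails along x: inner faces y = +-69.5 mm, tops at 32 mm, x = -55 to 95, flaring to +-87 mm at the open front (x = -101). Rubber stops at the back, faces x = +91 mm. Green blower along the left (y = 93 mm on, 140 mm high). Start box (45 mm high) at x = -20, y = -122 mm. Origin: under the deck's centre; x to the stops, y left.
- dryer_home (a point): Where the pan's origin lies when the pan stands on the deck fully home against both rubber stops: on the deck's top, 6 mm ahead (+x) of the dryer's origin and 14 mm above it. Axes as the dryer's.
- lever (a joint): Hinged lever of the pan switch between the stops, 36 mm above the bench: steel blade 50 mm long, red roller 10 mm, upright pivot. 0 when free (roller then 18 mm ahead of the stops' faces, at y = 9 mm of the dryer); pushed backwards (+x) by the pan's back edge it reads 0.39 rad with the pan against the stops (at most 0.55); spring about 0.7 N at the roller.
- start (a joint): Green round start button, 26 mm in diameter, on top of the start box; pressed straight down. Travel 0 to 0.006 m; springs back; fully down takes 5 N; counts as pressed beyond 0.004 m.
- start_top (a point): Middle of the start button's top face, 67 mm above the bench when not pressed.
- spray: Bystander: blue-labelled spray can, 53 mm across, 160 mm high.
- oil_jar: Bystander: amber glass oil jar, 72 mm across, 100 mm high.
- blank: Bystander: square turning blank of pale wood, 75 x 75 x 110 mm high.
- sander: Bystander: cork sanding block, 100 x 55 x 30 mm.
- chuck_key: Bystander: steel T-shaped chuck key lying on the bench, 105 mm long.

How it is judged:
By the outcome, as a careful person would: the job done as asked, in the order asked, and still so for the second after the job is handed in, with the robot touching nothing.
Of bead1, bead2, bead3, bead4, bead5, bead6, bead7, bead8, bead9 only 6 to 9 are there at a start; the rules pass over those that are not, and their reading is None.
At some moment in a run one of pan, scoop, bead1, bead2, bead3, bead4, bead5, bead6, bead7, bead8 may be knocked a few centimetres aside while the robot is not near it.
It also fails if it takes over 210 s, if anything falls off the work surface, if the arm or the gripper's body presses on something with over 40 N, if the wrist force passes 120 N, or if a joint passes its speed limit or range.

### The arm

A 6-joint arm with a two-finger parallel gripper is mounted at the origin on the work surface. World frame = base frame: x ahead of the robot, y to its left, z up, the work surface at z = 0. Lengths are in mm, angles in rad, forces in N, time in s.
With the tool pointing down it reaches from about 350 to 875 mm from the base axis. Payload 4.2 kg.
Tool frame: the origin (TCP) lies between the finger pads; the fingertips stand 17 mm ahead of it and the grasp point (between the pads) lies 2 mm behind it; z points along the fingers, y is the line along which they close (so a half turn about z gives the same grasp; the last joint's range is limited). The gripper opens to 85 mm and grips with 20 to 120 N. Pads are 22 mm wide; open, the fingers measure 114 mm over their backs; the gripper's body (76 mm by 85 mm) begins 54 mm behind the grasp point. The pads swing forward as they close: fully open they stand 13 mm farther back than shut.
Start: joints at [-0.979, 0.385, 0.008, 0, -1.194, -0.259], TCP at [204.197, -590.68, 248.312] pointing down, gripper open.
Joint ranges: [-3.14, 3.14], [-1.21, 2.06], [-1.07, 1.41], [-3.16, 2.05], [-2.99, -0.16], [-3.1, 3.1]. Speed limits (rad/s): [2.79, 2.79, 3.14, 3.14, 3.14, 3.14].

### API

Orientations are given as a unit quaternion [x, y, z, w].
In Python, from bench import arm gives the robot as it stands.
- The arm moves only by the shell command python3 jog.py 'ROWS' [OPENING]. ROWS is rows parted by semicolons, their numbers by spaces, 1 to 10 of them, each of 6 numbers: dx, dy, dz in mm, then a rotation vector rx, ry, rz in rad; each row is the pose to reach, as a shift and turn from the pose commanded when the command began, along the tool's axes at that moment; what a row does not reach only later rows make up. A row lasts 1/10 s, in which the tool goes at most 50 mm and 0.15 rad, less where a joint would pass 70% of its speed; a pose out of reach is approached as far as the arm can. OPENING is the finger opening in mm, set as the command begins (- or left out keeps the last). The fingers move at their own pace and stop on an object; the grip force is fixed at half the most. Time passes only in rows, so rows that do not move let the fingers close. It prints the time, the measured TCP pose, the force, the opening and the grip force at its end.
- arm.read_state(): the state, without advancing time (a new reading comes with each control period).
- arm.get_image(name): name is "scene" or "side" or "wrist"; returns the picture (480x640x3 uint8, blue, green, red); there is no depth.
- arm.get_calibration(name): a dict with "K" (3x3 intrinsics, pixels), "D" ([k1, k2, p1, p2, k3] as OpenCV has them; the pictures are not rectified), "rvec" (rotation vector, rad) and "tvec" (3), from world to camera coordinates, as OpenCV has them. Camera axes: x right, y down, z forward; pixel columns grow to the right and rows downward; lengths in mm; the calibration is good to about 2 mm. A picture is of the moment at which its call begins: read the wrist's pose just before it. get_calibration takes no time and is no camera call; for the wrist camera it gives the pose at the moment of the call.
- arm.job_done(): hands the job in; it is judged then, once.
The state is a dict: "clock": time; "joints": joint angles; "joint_vel": joint speeds; "joint_efforts": joint torques, N m; "position": TCP position; "ee_rot": TCP orientation; "contact_force": force on the tool from outside, world axes, zero at the start; "wrist_torque": the same for the moment, N m; "gripper_width": finger opening in mm; "grasp_force": force on a finger pad.
Only numpy, scipy, OpenCV 4.12 (cv2) and the standard library are available. Lean on these libraries where they do the work, as an engineer would, in place of code of your own. Each camera call takes 0.05 s, during which the arm holds its last target. There are 200 camera calls.

## Working session

There is one attempt and no reset: what is moved stays moved. The work goes in short steps, Python scripts to look and compute and a shell command to move; the robot and the scene stay as the last step left them, time stands still between calls to the robot, and variables do not carry over. Pictures are saved under pics/ and viewed, at most 14 in all, crops included, and the job is handed in when it is done.

```bash
ls; mkdir -p pics
python3 - <<'E'
from bench import arm
import cv2,numpy as np
s=arm.read_state();print(s)
for n in("scene","side"):
    cv2.imwrite(f"pics/{n}0.png",arm.get_image(n)); c=arm.get_calibration(n);print(n,c)
    R=cv2.Rodrigues(np.array(c["rvec"],float))[0];print(-R.T@np.array(c["tvec"]).ravel())
E
```

```text
bench.py
jog.py
pics
{'clock': 0.0, 'joints': array([-9.79410186e-01,  3.85552795e-01,  6.63181144e-03, -5.22782365e-04,
       -1.19401735e+00, -2.58603919e-01]), 'joint_vel': array([ 2.13832802e-03,  1.64231764e-04, -1.96893667e-03,  1.78428824e-03,
       -1.10224487e-03,  5.48846943e-05]), 'joint_efforts': array([ 4.77900212e-04, -3.92293525e+01,  1.88400525e+01,  4.18601856e+00,
       -4.64025172e-03,  3.90883017e-06]), 'position': array([ 204.01688976, -590.178847  ,  247.22263923]), 'ee_rot': array([-1.65529187e-01,  9.86204280e-01,  1.07589869e-03, -2.20251258e-04]), 'contact_force': array([-0.17922681,  0.52786239, -0.15063721]), 'wrist_torque': array([ 0.02769747,  0.02504572, -0.03233537]), 'grasp_force': 0.0, 'gripper_width': 85.22459530238754}
scene {'K': array([[515.10521297,   0.        , 314.83958206],
       [  0.        , 515.10521297, 239.67336553],
       [  0.        ,   0.        ,   1.        ]]), 'D': array([-0.0852387,  0.       ,  0.       ,  0.       ,  0.       ]), 'rvec': array([ 2.48326745,  0.68799204, -0.22486054]), 'tvec': array([-397.19207246, -222.75598375, 1415.63395734])}
[ 851.65226865 -609.93881417 1055.49245765]
side {'K': array([[484.65822209,   0.        , 314.88947516],
       [  0.        , 484.65822209, 238.19015836],
       [  0.        ,   0.        ,   1.        ]]), 'D': array([-0.00920841,  0.        ,  0.        ,  0.        ,  0.        ]), 'rvec': array([ 2.08465137, -0.83233313,  0.39327143]), 'tvec': array([-425.22609043,  272.08812018, 1183.57444679])}
[-211.66951898 -872.49043151  921.76683922]
```
View pics/scene0.png

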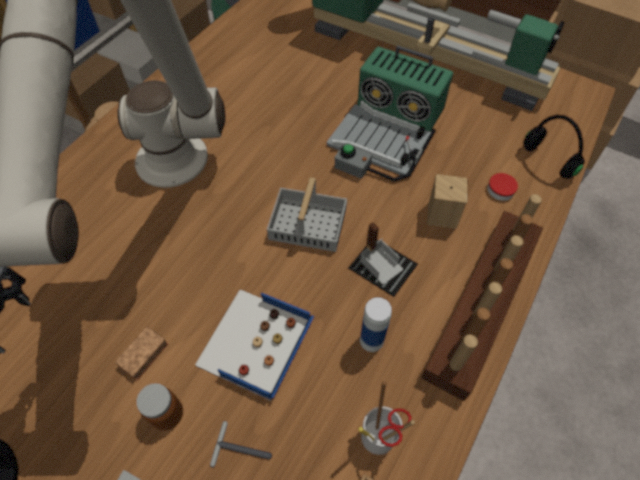

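View pics/side0.png

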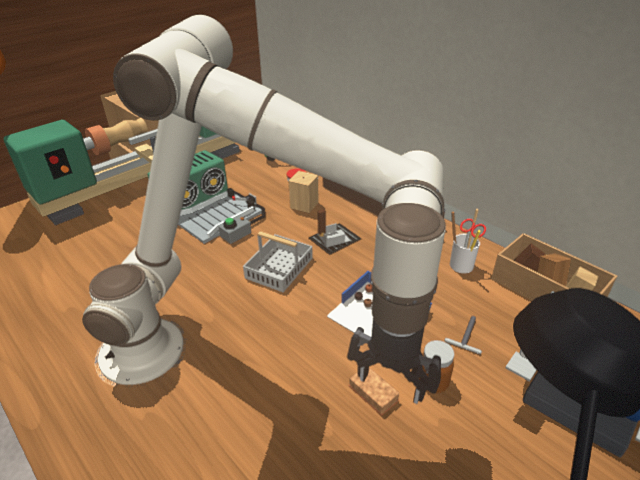

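Create h.py:
```python
from bench import arm
import cv2,numpy as np
from scipy.spatial.transform import Rotation as Ro
def ray(c,px,z):
    px=np.array(px,float).reshape(-1,1,2)
    u=cv2.undistortPoints(px,c["K"],c["D"]).reshape(-1,2)
    R=cv2.Rodrigues(np.array(c["rvec"],float))[0];t=np.array(c["tvec"],float).ravel()
    o=-R.T@t;d=np.c_[u,np.ones(len(u))]@R
    z=np.broadcast_to(z,len(u))
    return o+d*((z-o[2])/d[:,2])[:,None]
def proj(c,p):
    return cv2.projectPoints(np.array(p,float).reshape(-1,1,3),c["rvec"],c["tvec"],c["K"],c["D"])[0].reshape(-1,2)
def tool(target,q=None):
    "shift in tool axes from the present measured pose to a world target"
    s=arm.read_state();R=Ro.from_quat(s["ee_rot"])
    return R.inv().apply(np.array(target)-s["position"]),s
```

Run:
```python
from h import *
np.set_printoptions(precision=1,suppress=True)
c=arm.get_calibration("scene")
for n,z,p in [("beads",14,[(274,314),(291,323),(264,326),(257,342),(277,339),(269,361),(244,370)]),
 ("board floor: frontleft,frontright",4,[(244,291),(198,369)]),("boardtops bl? br?",40,[(264,297),(311,316),(222,372),(271,393)]),
 ("mat",3,[(349,267),(377,233),(416,265),(389,293)]),("handletop",120,[(375,225)]),
 ("pan rim",45,[(282,189),(347,197),(338,243),(269,236)]),("panbar ends",110,[(312,181),(301,217)]),
 ("start",67,[(348,151)]),("deck corners",14,[(355,108),(329,143),(434,130),(403,172)]),("spray",160,[(378,305)]),("blank",110,[(451,187)]),("jar",100,[(156,402)]),("sander",30,[(141,350)])]:
    print(n,ray(c,p,z)[:,:2].tolist() if 0 else ray(c,p,z)[:,:2].round().tolist())
w=arm.get_calibration("wrist");print(w["K"][0,0]); s=arm.read_state()
R=cv2.Rodrigues(w["rvec"])[0];o=-R.T@w["tvec"];T=Ro.from_quat(s["ee_rot"])
print("cam in tool",T.inv().apply(o-s["position"]),"\n",R@T.as_matrix(),"\ntool axes in world\n",T.as_matrix())
```

```text
beads [[509.0, -248.0], [553.0, -247.0], [506.0, -283.0], [514.0, -322.0], [547.0, -294.0], [560.0, -344.0], [526.0, -387.0]]
board floor: frontleft,frontright [[414.0, -232.0], [438.0, -435.0]]
boardtops bl? br? [[476.0, -234.0], [589.0, -220.0], [498.0, -420.0], [608.0, -404.0]]
mat [[590.0, -52.0], [602.0, 68.0], [724.0, 34.0], [703.0, -65.0]]
handletop [[616.0, 9.0]]
pan rim [[346.0, 38.0], [499.0, 99.0], [547.0, -30.0], [397.0, -97.0]]
panbar ends [[426.0, 53.0], [460.0, -50.0]]
start [[435.0, 217.0]]
deck corners [[347.0, 421.0], [353.0, 261.0], [582.0, 456.0], [574.0, 270.0]]
spray [[718.0, -180.0]]
blank [[718.0, 205.0]]
jar [[448.0, -544.0]]
sander [[318.0, -470.0]]
384.534369935623
cam in tool [  71.9   -0.4 -125.3] 
 [[ 0.   1.  -0. ]
 [-1.   0.  -0.3]
 [-0.3  0.   1. ]] 
tool axes in world
 [[-0.9 -0.3 -0. ]
 [-0.3  0.9  0. ]
 [ 0.   0.  -1. ]]
```

Run:
```python
from h import *
print(tool([430,-60,430])[0].round())
```

```text
[-387.  428. -182.]
```

```bash
python3 jog.py '-200 210 -90 0 0 0.1;-200 210 -90 0 0 0.2;-200 210 -90 0 0 0.2;-200 210 -90 0 0 0.2;-200 210 -90 0 0 0.2;-387 428 -182 0 0 0.2;-387 428 -182 0 0 0.2;-387 428 -182 0 0 0.2;-387 428 -182 0 0 0.2;-387 428 -182 0 0 0.2'; python3 jog.py '0 0 0 0 0 0;0 0 0 0 0 0;0 0 0 0 0 0'
python3 - <<'E'
from h import *
s=arm.read_state();print(s["joints"].round(3),Ro.from_quat(s["ee_rot"]).as_matrix().round(3))
c=arm.get_calibration("wrist");im=arm.get_image("wrist");cv2.imwrite("pics/w1.png",im)
import pickle;pickle.dump(c,open("w1.pkl","wb"))
E
```

```text
clock: 1.1
position: [392.4, -150.7, 398.9]
ee_rot: [-0.066, 0.998, 0.0, 0.0]
contact_force: [0.9, -0.1, -0.6]
gripper_width: 85.2
grasp_force: 0.0
clock: 1.4
position: [392.0, -153.0, 397.6]
ee_rot: [-0.066, 0.998, 0.0, -0.001]
contact_force: [-0.2, 0.2, 0.6]
gripper_width: 85.4
grasp_force: 0.0
[ 0.017 -0.052 -0.162 -0.    -1.462 -1.456] [[-0.991 -0.132 -0.002]
 [-0.132  0.991  0.   ]
 [ 0.002  0.    -1.   ]]
```

View pics/w1.png

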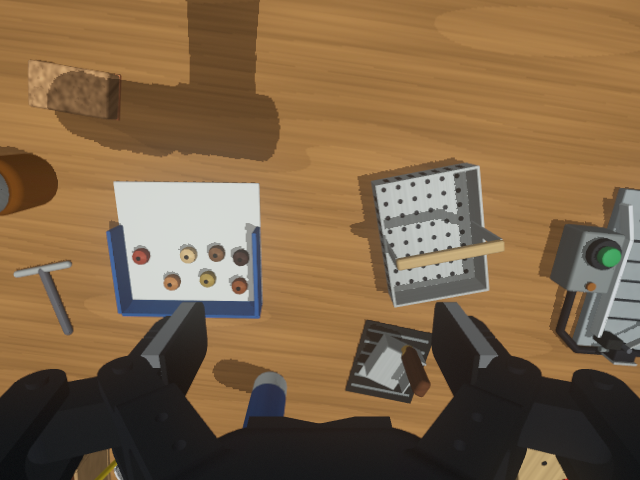

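Run:
```python
from h import *
import pickle
np.set_printoptions(precision=1,suppress=True)
im=cv2.imread("pics/w1.png");c=pickle.load(open("w1.pkl","rb"))
a=cv2.resize(im[305:415,335:445],None,fx=5,fy=5,interpolation=cv2.INTER_CUBIC);cv2.imwrite("pics/c1.png",a)
for n,z,p in [("beads r ash walnut wenge oak lab padauk",14,[(141,256),(188,254),(216,252),(241,257),(172,282),(208,279),(239,285)]),
 ("board floor front",4,[(114,182),(259,184)]),("boardtops",40,[(108,231),(262,226)]),
 ("mat",3,[(367,321),(431,333),(411,402),(347,391)]),("handletop",120,[(421,392)]),
 ("pan rim",45,[(375,183),(479,166),(489,288),(396,304)]),("panbar ends",110,[(396,263),(503,246)]),
 ("start",67,[(611,258)])]:
    print(n,ray(c,p,z)[:,:2])
```

```text
beads r ash walnut wenge oak lab padauk [[ 526.  -387.4]
 [ 514.2 -321.6]
 [ 506.  -282.8]
 [ 508.7 -247.6]
 [ 559.6 -342.9]
 [ 548.1 -291.8]
 [ 551.3 -247.2]]
board floor front [[ 428.1 -429.2]
 [ 405.1 -233.1]]
boardtops [[ 486.6 -419.5]
 [ 453.1 -219.5]]
mat [[589.2 -53.8]
 [596.6  46.5]
 [724.1  41.7]
 [716.5 -64.4]]
handletop [[617.2   5. ]]
pan rim [[378.1 -84.7]
 [340.1  39.2]
 [497.2  93.1]
 [536.9 -27.7]]
panbar ends [[457.1 -55.8]
 [421.   60.9]]
start [[428.6 227.3]]
```

View pics/c1.png

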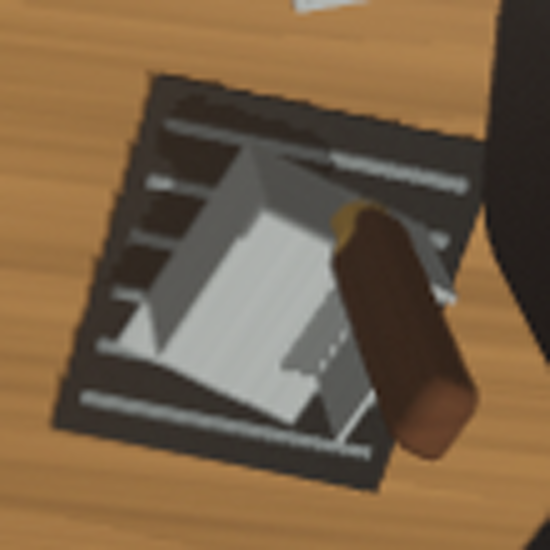

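Run:
```python
from h import *
import pickle
np.set_printoptions(precision=1,suppress=True)
c=pickle.load(open("w1.pkl","rb"))
f=lambda p,z:ray(c,np.array(p)/5+[334.9,304.9],z)[:,:2]
lip=f([(118,347),(297,422)],5);bk=f([(253,140),(457,300)],41);sw=f([(155,352),(340,442)],[3,35]);ht=f([(440,418)],120)
print(lip,bk,sw,ht)
for d in(lip[0]-0,):pass
v=bk[1]-bk[0];print("back w",np.linalg.norm(v),"heading",np.arctan2(v[0],-v[1]))
v=lip[1]-lip[0];print("lip w",np.linalg.norm(v),np.arctan2(v[0],-v[1]))
v=lip[0]-bk[0];print("side",np.linalg.norm(v),np.arctan2(v[1],v[0]))
print("front y yaw board",np.arctan2(405.1-428.1,429.2-233.1))
```

```text
[[681.8 -51.7]
 [702.    9.5]] [[584.6 -32.7]
 [628.4  35.7]] [[683.5 -39.4]
 [685.4  13.7]] [[611.8   6.2]]
back w 81.25116214317283 heading 2.572233802622727
lip w 64.3983940176578 2.8225292949304097
side 99.05508637222619 -0.19252059646414416
front y yaw board -0.1167536834816873
```

Run:
```python
from h import *
print(tool([614,5,200])[0].round(), tool([614,5,88])[0].round())
```

```text
[-241.  128.  197.] [-241.  128.  309.]
```

```bash
R='-241 128 197 0 0 0.45'; python3 jog.py '-241 128 197 0 0 0.45;-241 128 197 0 0 0.45;-241 128 197 0 0 0.45;-241 128 197 0 0 0.45;-241 128 197 0 0 0.45;-241 128 197 0 0 0.45;-241 128 197 0 0 0.45;-241 128 197 0 0 0.45;-241 128 197 0 0 0.45;-241 128 197 0 0 0.45'
python3 - <<'E'
from h import *
import pickle
t,s=tool([614,5,88]);print(t.round(1),Ro.from_quat(s["ee_rot"]).as_matrix().round(3))
c=arm.get_calibration("wrist");im=arm.get_image("wrist");cv2.imwrite("pics/w2.png",im);pickle.dump(c,open("w2.pkl","wb"))
print(proj(c,[[614,5,120],[654,-8.5,5]]))
E
```

```text
clock: 2.45
position: [614.3, 4.5, 202.0]
ee_rot: [0.159, 0.987, -0.0, 0.0]
contact_force: [0.4, 0.5, 0.3]
gripper_width: 85.3
grasp_force: 0.0
[  0.5   0.4 114. ] [[-0.949  0.314  0.001]
 [ 0.314  0.949 -0.   ]
 [-0.001  0.    -1.   ]]
[[320.5765099  256.27905836]
 [319.60348993 259.17805752]]
```

View pics/w2.png

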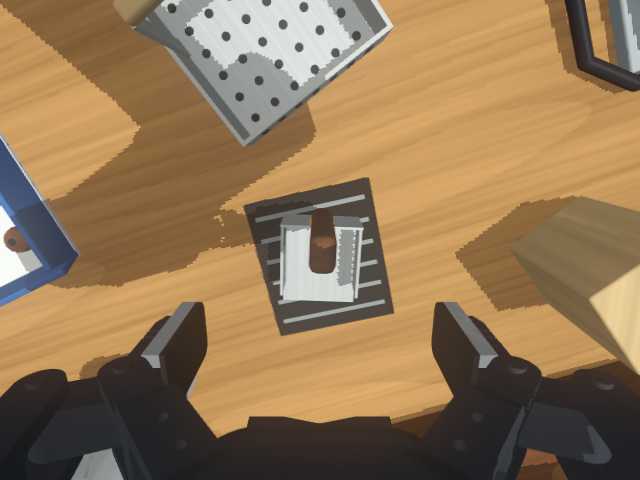

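```bash
python3 jog.py '0 0 50 0 0 0.03;0 0 90 0 0 0.03;0 0 114 0 0 0.03;0 0 114 0 0 0.03;0 0 114 0 0 0.03'; python3 jog.py '0 0 0 0 0 0;0 0 0 0 0 0;0 0 0 0 0 0;0 0 0 0 0 0;0 0 0 0 0 0;0 0 0 0 0 0;0 0 0 0 0 0;0 0 0 0 0 0' 0
```

```text
clock: 3.0
position: [615.2, 5.6, 89.1]
ee_rot: [0.173, 0.985, 0.0, 0.001]
contact_force: [0.4, 0.3, 1.2]
gripper_width: 85.3
grasp_force: 0.0
clock: 3.8
position: [614.7, 6.3, 87.9]
ee_rot: [0.173, 0.985, 0.0, 0.0]
contact_force: [-1.5, 1.5, 4.6]
gripper_width: 15.4
grasp_force: 59.3
```

```bash
python3 jog.py '0 0 -50 0 0 0;0 0 -100 0 0 0;0 0 -120 0 0 0;0 0 -120 0 0 0'
python3 - <<'E'
from h import *
im=cv2.imread("pics/w1.png")
cv2.imwrite("pics/c2.png",cv2.resize(im[170:325,95:275],None,fx=4,fy=4,interpolation=cv2.INTER_CUBIC))
E
```

```text
clock: 4.2
position: [616.1, 6.4, 210.7]
ee_rot: [0.173, 0.985, 0.001, 0.003]
contact_force: [-0.0, -0.3, -3.1]
gripper_width: 15.5
grasp_force: 59.3
```

View pics/c2.png

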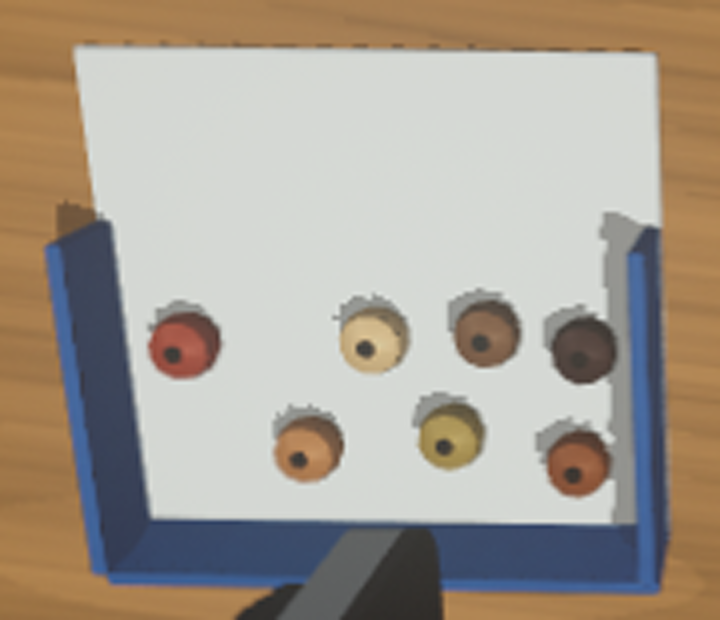

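```bash
cat > fit.py <<'E'
from h import *
import pickle
np.set_printoptions(precision=1,suppress=True)
c=pickle.load(open("w1.pkl","rb"))
f=lambda p,z:ray(c,np.array(p)/4+[94.9,169.9],z)[:,:2]
B=f([(76,46),(657,54),(150,519),(47,246),(92,572),(662,228)],[4,4,4,40,40,40])
b=np.array([(-90,-99),(-90,99),(84,-93),(-30,-99),(90,-99),(-30,99.)])
def rigid(b,B):
    p=b-b.mean(0);q=B-B.mean(0)
    a=np.arctan2((p[:,0]*q[:,1]-p[:,1]*q[:,0]).sum(),(p*q).sum())
    R=np.array([[np.cos(a),-np.sin(a)],[np.sin(a),np.cos(a)]])
    return a,B.mean(0)-R@b.mean(0),R
if __name__=="__main__":
    for k in([0,1,2,3,4,5],[0,1,2]):
        a,t,R=rigid(b[k],B[k]);print(a,t,"\n",(B-t)@R-b)
        beads=f([(172,354),(366,348),(480,342),(580,346),(298,459),(443,446),(573,475)],24);print(((beads-t)@R))
    print(beads)
    rim=[(375,183),(479,166),(489,288),(396,304)]
    P=ray(c,rim,45)[:,:2];pb=np.array([(-85,-65),(-85,65),(85,65),(85,-65.)])
    a,t,R=rigid(pb,P);print("pan",a,t,(P-t)@R-pb)
E
python3 fit.py
```

```text
0.12788060034064969 [ 503.3 -319.8] 
 [[ 0.7  0.1]
 [ 2.9 -0.3]
 [ 1.8 -3.4]
 [ 1.2  0.4]
 [-0.8 -1.6]
 [-5.8  4.8]]
[[ 14.  -69.8]
 [ 11.4  -2.2]
 [  9.   37.3]
 [ 10.3  71.6]
 [ 52.8 -30.1]
 [ 47.5  21.6]
 [ 58.2  66.6]]
0.11482247642868934 [ 505.7 -321.1] 
 [[-0.3  0.5]
 [-0.6  0.2]
 [ 0.9 -0.7]
 [ 0.3  1.6]
 [-1.7  1.2]
 [-9.3  5.9]]
[[ 12.7 -68. ]
 [  9.2  -0.5]
 [  6.3  39. ]
 [  7.1  73.3]
 [ 51.  -27.8]
 [ 45.   23.8]
 [ 55.1  68.9]]
[[ 526.1 -387.2]
 [ 514.9 -320.5]
 [ 507.5 -281.6]
 [ 504.3 -247.5]
 [ 559.5 -342.9]
 [ 547.7 -292.3]
 [ 552.5 -246.3]]
pan 0.3265993955988425 [438.1   5. ] [[-0.6 -0.7]
 [ 3.1 -1.2]
 [-0.7 -0.5]
 [-1.9  2.4]]
```

```bash
cat >> h.py <<'E'
BO=np.array([505.7,-321.1]);BA=.115
def B2W(x,y): return BO+np.array([x*np.cos(BA)-y*np.sin(BA),x*np.sin(BA)+y*np.cos(BA)])
def go(x,y,z,heading):
    "tool-axes shift and rotation vector to TCP x,y,z with tool pointing down, tool -x at heading"
    t,s=tool([x,y,z]);R=Ro.from_quat(s["ee_rot"])
    ch,sh=np.cos(heading),np.sin(heading)
    G=Ro.from_matrix(np.array([[-ch,-sh,0],[-sh,ch,0],[0,0,-1.]]))
    print(s["position"].round(1),"go",t.round(1),(R.inv()*G).as_rotvec().round(3))
E
python3 - <<'E'
from h import *
go(*B2W(-107,57),200,BA);go(*B2W(-107,57),89.2,BA)
E
```

```text
[616.1   6.4 210.7] go [ 113.6 -342.3    8.7] [ 0.002  0.007 -0.462]
[616.1   6.4 210.7] go [ 114.3 -342.7  119.5] [ 0.002  0.007 -0.462]
```

```bash
python3 jog.py '114 -342 9 0 0 -0.46;114 -342 9 0 0 -0.46;114 -342 9 0 0 -0.46;114 -342 9 0 0 -0.46;114 -342 9 0 0 -0.46;114 -342 9 0 0 -0.46;114 -342 9 0 0 -0.46;114 -342 9 0 0 -0.46;114 -342 9 0 0 -0.46;114 -342 9 0 0 -0.46'
python3 - <<'E'
from h import *
go(*B2W(-107,57),89.2,BA)
import pickle
c=arm.get_calibration("wrist");im=arm.get_image("wrist");cv2.imwrite("pics/w3.png",im);pickle.dump(c,open("w3.pkl","wb"))
E
```

```text
clock: 5.2
position: [390.6, -276.3, 197.0]
ee_rot: [-0.056, 0.998, 0.001, -0.001]
contact_force: [0.1, 0.3, -1.8]
gripper_width: 15.3
grasp_force: 59.7
[ 390.6 -276.3  197. ] go [ -2.5  -0.9 107.8] [ 0.001 -0.002 -0.003]
```

View pics/w3.png

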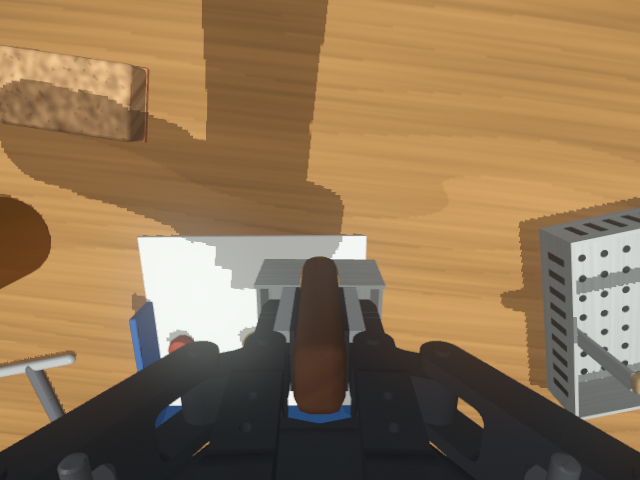

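```bash
python3 jog.py '-2 -1 50 0 0 0;-2 -1 90 0 0 0;-2 -1 106 0 0 0;-2 -1 107.5 0 0 0;-2 -1 107.5 0 0 0;-2 -1 107.5 0 0 0'
python3 - <<'E'
from h import *
go(*B2W(0,57),89.2,BA)
E
```

```text
clock: 5.85
position: [394.0, -276.8, 90.9]
ee_rot: [-0.057, 0.998, -0.0, 0.0]
contact_force: [-0.2, 1.3, -1.1]
gripper_width: 15.4
grasp_force: 59.7
[ 394.  -276.8   90.9] go [-105.9    0.3    1.8] [-0.     0.001 -0.001]
```

```bash
python3 jog.py '0 0 1.5 0 0 0;-15 0 1.5 0 0 0;-30 0 1.5 0 0 0;-42 0 1.5 0 0 0;-52 0 1.5 0 0 0;-62 0 1.5 0 0 0;-72 0 1.5 0 0 0;-80 0 1.5 0 0 0;-86 0 1.5 0 0 0;-92 0 1.5 0 0 0';python3 jog.py '-4 0 0 0 0 0;-8 0 0 0 0 0;-11 0 0 0 0 0;-11 0 0 0 0 0'
python3 - <<'E'
from h import *
go(*B2W(0,57),89.2,BA)
im=arm.get_image("scene")
cv2.imwrite("pics/s1.png",cv2.resize(im[270:400,190:340],None,fx=5,fy=4.6,interpolation=cv2.INTER_CUBIC))
E
```

```text
clock: 6.85
position: [484.2, -266.9, 89.0]
ee_rot: [-0.056, 0.998, 0.0, -0.001]
contact_force: [-1.1, 0.1, -3.1]
gripper_width: 15.2
grasp_force: 59.7
clock: 7.25
position: [495.9, -265.9, 89.4]
ee_rot: [-0.056, 0.998, -0.0, 0.0]
contact_force: [-0.4, 0.0, -2.2]
gripper_width: 15.3
grasp_force: 59.7
[ 495.9 -265.9   89.4] go [-3.4  1.   0.2] [-0.     0.001 -0.002]
```

View pics/s1.png

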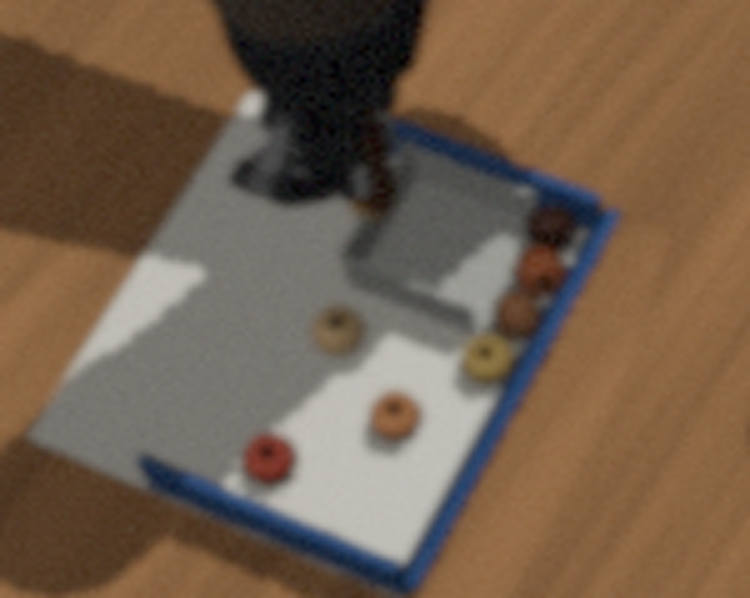

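```bash
python3 jog.py '-2.5 0 0.2 0 0 0;-5 0 0.2 0 0 0;-5 0 0.2 0 0 0;-5 0 0.2 0 0 0'
python3 - <<'E'
from h import *
go(*B2W(0,57),89.2,BA)
im=arm.get_image("scene")
cv2.imwrite("pics/s2.png",cv2.resize(im[270:400,190:340],None,fx=5,fy=4.6,interpolation=cv2.INTER_CUBIC))
E
```

```text
clock: 7.7
position: [499.9, -265.3, 89.2]
ee_rot: [-0.056, 0.998, 0.0, -0.0]
contact_force: [-1.8, -0.8, -0.7]
gripper_width: 15.6
grasp_force: 60.0
[ 499.9 -265.3   89.2] go [ 0.7  0.9 -0. ] [ 0.    -0.001 -0.002]
```

```bash
python3 jog.py '1.5 0 -0.6 0 -0.05 0;4.5 0 -0.4 0 -0.1 0;7 0 0.3 0 -0.15 0;9 0 1.1 0 -0.2 0;11 0 2 0 -0.25 0;12.5 0 3 0 -0.3 0;14 0 4.5 0 -0.35 0;15 0 6 0 -0.4 0;16.5 0 9 0 -0.48 0;16.5 0 9 0 -0.48 0'
python3 - <<'E'
from h import *
im=arm.get_image("scene")
cv2.imwrite("pics/s2.png",cv2.resize(im[270:400,190:340],None,fx=5,fy=4.6,interpolation=cv2.INTER_CUBIC))
E
```

```text
clock: 8.75
position: [482.8, -267.6, 79.7]
ee_rot: [-0.052, 0.97, 0.014, 0.237]
contact_force: [-0.0, -0.9, -2.8]
gripper_width: 15.1
grasp_force: 59.7
```

View pics/s2.png

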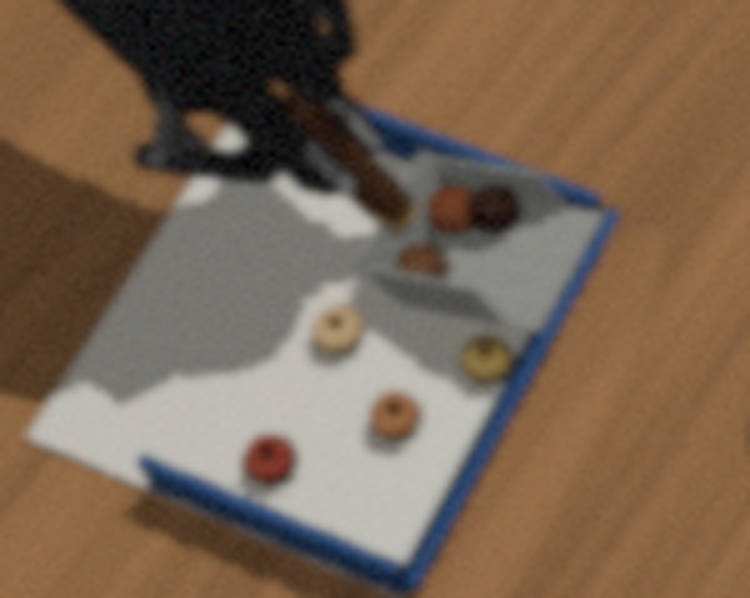

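```bash
cat >> h.py <<'E'
PO=np.array([439.,4.]);PA=.32
def P2W(x,y): return PO+np.array([x*np.cos(PA)-y*np.sin(PA),x*np.sin(PA)+y*np.cos(PA)])
def sc(lip,heading,tilt,frm=None):
    "shift/turn to bring the held scoop's lip to a world point; tilt>0 lip down. frm: a previous goal, else measured"
    if frm is None:
        s=arm.read_state();p0,R0=s["position"],Ro.from_quat(s["ee_rot"])
        x=-R0.as_matrix()[:,0];print("now TCP",p0.round(1),"heading %.3f tilt %.3f"%(np.arctan2(x[1],x[0]),-np.arcsin(x[2])),
          "lip",(p0+R0.apply([-82,0,85])).round(1))
    else: p0,R0=frm
    S=Ro.from_euler("ZY",[heading,tilt]);R=S*Ro.from_matrix(np.diag([-1.,1,-1]))
    p=np.array(lip)+S.apply([-82,0,85])
    print("go",R0.inv().apply(p-p0).round(1),(R0.inv()*R).as_rotvec().round(3))
    return p,R
E
python3 - <<'E'
from h import *
t,s=tool(arm.read_state()["position"]+[0,0,110]);print("up",t.round(1))
a=sc([*P2W(45,-10),165],PA+1.571,-.48)
E
```

```text
up [-50.7  -0.  -97.6]
now TCP [ 483.6 -268.2   80.3] heading 0.110 tilt -0.479 lip [ 594.9 -255.8   42.7]
go [-105.2  165.5  -83.1] [-8.22e-01 -1.00e-03 -1.58e+00]
```

```bash
python3 jog.py '-9 0 -18 0 0 0;-20 0 -40 0 0 0;-35 0 -67 0 0 0;-46 0 -88 0 0 0;-51 0 -98 0 0 0;-51 0 -98 0 0 0'
python3 - <<'E'
from h import *
a=sc([*P2W(45,-10),165],PA+1.571,-.48)
E
```

```text
clock: 9.4
position: [484.9, -267.2, 192.5]
ee_rot: [-0.056, 0.969, 0.012, 0.239]
contact_force: [0.7, -0.3, -3.8]
gripper_width: 15.2
grasp_force: 59.8
now TCP [ 484.9 -267.2  192.5] heading 0.115 tilt -0.482 lip [ 596.3 -254.6  155.3]
go [-52.9 164.5  15.9] [-8.240e-01 -1.000e-03 -1.575e+00]
```

```bash
python3 jog.py '-5 14 1 -0.06 0 -0.12;-10 28 3 -0.13 0 -0.25;-15 43 4 -0.19 0 -0.37;-20 57 5 -0.26 0 -0.5;-25 72 7 -0.33 0 -0.63;-30 86 8 -0.4 0 -0.76;-35 101 10 -0.46 0 -0.88;-39 115 11 -0.53 0 -1.01;-43 130 12 -0.6 0 -1.14;-47 143 13 -0.66 0 -1.27';  python3 - <<'E'
from h import *
a=sc([*P2W(45,-10),165],PA+1.571,-.48)
E
```

```text
clock: 10.4
position: [515.3, -119.6, 198.7]
ee_rot: [-0.679, 0.695, 0.167, 0.169]
contact_force: [0.6, 1.3, -1.7]
gripper_width: 15.4
grasp_force: 59.6
now TCP [ 515.3 -119.6  198.7] heading 1.547 tilt -0.479 lip [517.7  -7.7 161.1]
go [-21.3  -4.3   6.8] [-0.156 -0.001 -0.305]
```

```bash
python3 jog.py '-7 -1 2 -0.05 0 -0.1;-14 -3 4 -0.1 0 -0.2;-21 -4 7 -0.156 0 -0.305;-21 -4 7 -0.156 0 -0.305;-21 -4 7 -0.156 0 -0.305';  python3 - <<'E'
from h import *
h=PA+1.571
for z,t in((120,-.48),(100,-.2),(80,0),(60,.2),(50,.4),(46,.6),(46,.8)):
  a=sc([*P2W(45,-10),z],h,t)
E
```

```text
clock: 10.9
position: [519.8, -97.8, 202.7]
ee_rot: [0.786, -0.571, -0.192, -0.14]
contact_force: [0.8, -1.2, -1.7]
gripper_width: 15.4
grasp_force: 59.7
now TCP [519.8 -97.8 202.7] heading 1.885 tilt -0.479 lip [485.3   8.6 165.1]
go [20.7 -0.3 40.2] [-0.003 -0.001 -0.006]
now TCP [519.8 -97.8 202.7] heading 1.885 tilt -0.479 lip [485.3   8.6 165.1]
go [ 3.3 -0.2 38.5] [-0.003  0.279 -0.006]
now TCP [519.8 -97.8 202.7] heading 1.885 tilt -0.479 lip [485.3   8.6 165.1]
go [-9.3 -0.1 47.4] [-0.002  0.479 -0.006]
now TCP [519.8 -97.8 202.7] heading 1.885 tilt -0.479 lip [485.3   8.6 165.1]
go [-23.3  -0.   60.7] [-0.001  0.679 -0.006]
now TCP [519.8 -97.8 202.7] heading 1.885 tilt -0.479 lip [485.3   8.6 165.1]
go [-42.2   0.1  69.8] [-0.001  0.879 -0.007]
now TCP [519.8 -97.8 202.7] heading 1.885 tilt -0.479 lip [485.3   8.6 165.1]
go [-63.4   0.3  78.3] [-0.     1.079 -0.007]
now TCP [519.8 -97.8 202.7] heading 1.885 tilt -0.479 lip [485.3   8.6 165.1]
go [-85.1   0.4  87.8] [ 1.000e-03  1.279e+00 -7.000e-03]
```

```bash
cat > chk.py <<'E'
from h import *
import sys
def chk():
    for n,bx in(("scene",[("panL",(265,185,35,60)),("panR",(305,190,45,60)),("mat",(345,232,75,65)),("boardbeads",(225,300,80,90))]),("side",[("pan",(240,230,80,65))])):
        im=arm.get_image(n);r=cv2.imread(f"pics/{n}0.png")
        for k,(x,y,w,h) in bx:
            m=cv2.matchTemplate(im[max(0,y-45):y+h+45,x-45:x+w+45],r[y:y+h,x:x+w],cv2.TM_CCOEFF_NORMED)
            _,v,_,l=cv2.minMaxLoc(m);print(n,k,"score %.2f"%v,"shift",l[0]-45,l[1]-45)
    return
if __name__=="__main__":chk()
E
python3 chk.py
```

```text
scene panL score 0.44 shift 45 -22
scene panR score 0.46 shift 18 -28
scene mat score 0.42 shift 0 0
scene boardbeads score 0.70 shift 0 -1
side pan score 0.93 shift 0 0
```

Side camera confirms the pan has not moved. Pour.

```bash
python3 jog.py '12 0 20 0 0.05 0;8 0 36 0 0.18 0;3 0 38 0 0.28 0;-4 0 43 0 0.38 0;-9 0 47 0 0.48 0;-16 0 54 0 0.58 0;-23 0 61 0 0.68 0;-42 0 70 0 0.8 0;-42 0 70 0 0.88 0;-53 0 74 0 0.98 0'
python3 - <<'E'
from h import *
a=sc([*P2W(45,-10),46],PA+1.571,.8)
E
```

```text
clock: 12.0
position: [493.8, -21.2, 163.3]
ee_rot: [0.783, -0.57, 0.203, 0.145]
contact_force: [0.1, -0.3, -1.9]
gripper_width: 15.0
grasp_force: 59.7
now TCP [493.8 -21.2 163.3] heading 1.882 tilt 0.504 lip [484.9   8.2  49.3]
go [-30.3  -0.7 -17.5] [ 0.     0.296 -0.008]
```

```bash
python3 jog.py '-10 0 -6 0 0.1 0;-20 0 -12 0 0.2 0;-30 0 -17 0 0.3 0;-30 0 -17 0 0.3 0;-30 0 -17 0 0.3 0;-30 0 -17 0 0.3 0'
python3 - <<'E'
from h import *
im=arm.get_image("scene");sd=arm.get_image("side")
a=cv2.resize(im[160:260,250:390],None,fx=5,fy=5,interpolation=cv2.INTER_CUBIC)[:,:400]
a=cv2.resize(im[160:270,240:350],(400,400));b=cv2.resize(sd[215:305,230:320],(400,400))
cv2.imwrite("pics/p1.png",np.hstack([a,b]))
h=PA+1.571
sc([*P2W(45,-10),60],h,.8);sc([*P2W(45,-40),150],h,.4);sc([*P2W(45,-120),170],h,0)
E
```

```text
clock: 12.6
position: [484.1, 11.4, 163.9]
ee_rot: [0.745, -0.542, 0.316, 0.227]
contact_force: [0.2, -0.7, -2.3]
gripper_width: 15.2
grasp_force: 59.8
now TCP [484.2  11.4 164. ] heading 1.880 tilt 0.800 lip [485.9   7.9  46. ]
go [  9.3   0.2 -10.6] [ 0.001  0.    -0.008]
now TCP [484.2  11.4 164. ] heading 1.880 tilt 0.800 lip [485.9   7.9  46. ]
go [121.4  -0.7 -13.1] [-0.    -0.4   -0.008]
now TCP [484.2  11.4 164. ] heading 1.880 tilt 0.800 lip [485.9   7.9  46. ]
go [201.   -1.4  76.3] [-0.002 -0.8   -0.008]
```

View pics/p1.png

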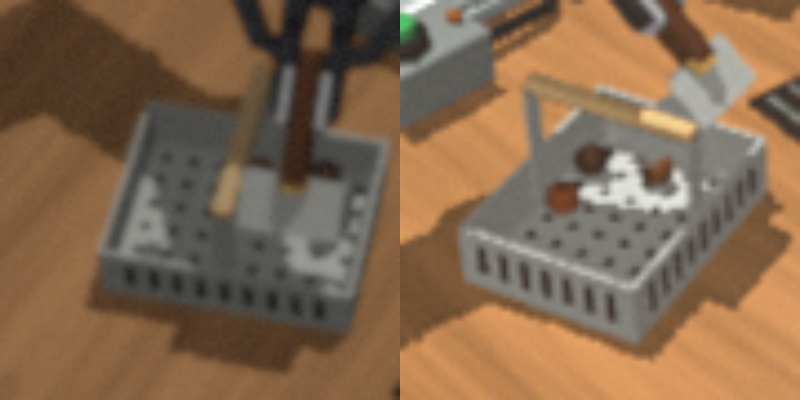

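```bash
python3 jog.py '9 0 -11 0 0 0;35 0 -12 0 -0.1 0;75 0 -13 0 -0.25 0;121 0 -13 0 -0.4 0;150 0 20 0 -0.55 0;175 0 50 0 -0.65 0;201 0 76 0 -0.8 0;201 0 76 0 -0.8 0;201 0 76 0 -0.8 0'
cat > beads.py <<'E'
from h import *
def beads(poly=None,verbose=1):
    c=arm.get_calibration("scene");im=arm.get_image("scene")
    m=np.zeros(im.shape[:2],np.uint8)
    p=proj(c,[[*B2W(x,y),z] for x,y,z in((-90,-99,4),(-90,99,4),(90,96,10),(90,-99,10))])
    cv2.fillConvexPoly(m,p.astype(np.int32),255)
    hsv=cv2.cvtColor(im,cv2.COLOR_BGR2HSV)
    k=(m>0)&(hsv[...,1]>70)&((hsv[...,0]<40)|(hsv[...,0]>165))
    n,l,st,ce=cv2.connectedComponentsWithStats(k.astype(np.uint8))
    R=np.array([[np.cos(BA),-np.sin(BA)],[np.sin(BA),np.cos(BA)]])
    for i in range(1,n):
        if st[i,4]>15: print("px",ce[i].round(1),"area",st[i,4],"bgr",im[l==i].mean(0).round(),"board",((ray(c,ce[i],14)[0,:2]-BO)@R).round(1))
beads()
E
python3 beads.py
```

```text
clock: 13.6
position: [545.5, -178.0, 255.9]
ee_rot: [0.807, -0.591, 0.002, -0.003]
contact_force: [-0.1, -0.2, -2.0]
gripper_width: 15.4
grasp_force: 59.8
px [257.  341.5] area 68 bgr [ 67.  90. 107.] board [ 7.7 -0.6]
px [286.9 348. ] area 68 bgr [52. 82. 99.] board [72.9 12.7]
px [268.3 359.8] area 80 bgr [ 67.  94. 132.] board [ 48.9 -27.1]
px [243.5 369.6] area 80 bgr [34. 40. 77.] board [ 11.4 -67.9]
```

Run:
```python
from h import *
go(*B2W(-107,16),180,BA)
```

```text
[ 544.3 -176.4  255.2] go [ 89.8 182.9  74.6] [-0.004  0.003  1.764]
```

```bash
python3 jog.py '20 40 0 0 0 0.15;40 80 0 0 0 0.3;60 120 0 0 0 0.45;80 160 0 0 0 0.6;90 183 0 0 0 0.75;90 183 20 0 0 0.9;90 183 40 0 0 1.05;90 183 60 0 0 1.2;90 183 75 0 0 1.35;90 183 75 0 0 1.5';python3 jog.py '0 0 0 0 0 0.15;0 0 0 0 0 0.26;0 0 0 0 0 0.26;0 0 0 0 0 0.26'
python3 - <<'E'
from h import *
go(*B2W(-107,16),89.3,BA)
E
```

```text
clock: 14.65
position: [395.8, -313.4, 177.1]
ee_rot: [-0.189, 0.982, 0.001, -0.001]
contact_force: [-0.8, 0.2, -0.7]
gripper_width: 15.4
grasp_force: 59.6
clock: 15.05
position: [397.9, -314.5, 179.6]
ee_rot: [-0.065, 0.998, -0.0, 0.001]
contact_force: [0.3, -0.5, -2.0]
gripper_width: 15.3
grasp_force: 59.7
[ 397.9 -314.5  179.6] go [ 0.9 -2.9 90.3] [-0.001  0.002  0.015]
```

```bash
python3 jog.py '1 -3 45 0 0 0.015;1 -3 80 0 0 0.015;1 -3 89 0 0 0.015;1 -3 90 0 0 0.015;1 -3 90.5 0 0 0.015;-14 -3 90.5 0 0 0.015;-29 -3 90.5 0 0 0.015;-41 -3 90.5 0 0 0.015;-51 -3 90.5 0 0 0.015;-61 -3 90.5 0 0 0.015';python3 jog.py '-10 0 0 0 0 0;-19 0 0 0 0 0;-27 0 0 0 0 0;-33 0 0 0 0 0;-39 0 0 0 0 0;-42 0 0 0 0 0;-45 0 0 0 0 0;-45 0 0 0 0 0'
python3 - <<'E'
from h import *
go(*B2W(0,16),89.2,BA)
E
python3 beads.py
```

```text
clock: 16.05
position: [460.7, -310.3, 89.2]
ee_rot: [-0.056, 0.998, -0.0, 0.001]
contact_force: [-0.0, -0.9, -2.0]
gripper_width: 15.5
grasp_force: 59.8
clock: 16.85
position: [504.4, -305.6, 89.4]
ee_rot: [-0.056, 0.998, -0.0, 0.002]
contact_force: [0.3, 0.1, -2.2]
gripper_width: 15.1
grasp_force: 59.7
[ 504.4 -305.6   89.4] go [0.5 0.4 0.2] [-0.001  0.003 -0.003]
px [244.4 293.4] area 39 bgr [23. 28. 35.] board [-73.3  90.4]
px [256.8 322.7] area 98 bgr [20. 26. 35.] board [-13.3  38.1]
px [287.1 348.3] area 75 bgr [ 60.  97. 115.] board [73.6 12.3]
px [273.2 361.8] area 179 bgr [ 75. 103. 132.] board [ 60.3 -26.7]
px [243.4 369.4] area 80 bgr [33. 40. 77.] board [ 11.  -67.5]
```

Run:
```python
from h import *
im=arm.get_image("scene")
cv2.imwrite("pics/s3.png",cv2.resize(im[290:400,210:330],None,fx=5,fy=5,interpolation=cv2.INTER_CUBIC))
```

```text
(no output)
```

View pics/s3.png

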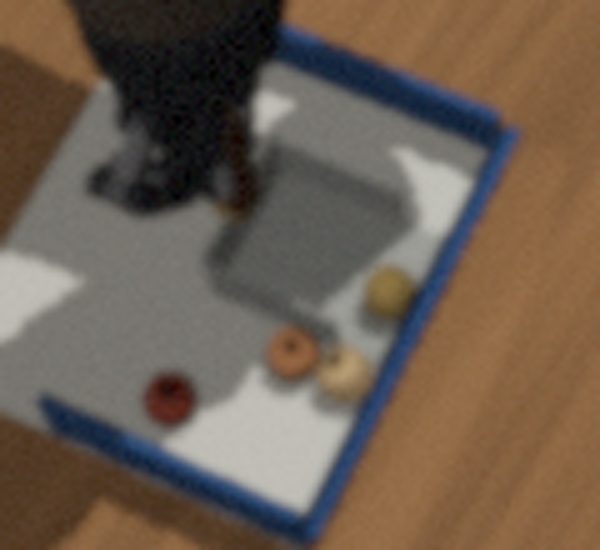

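```bash
python3 jog.py '-1.5 0 0 0 0 0;0.5 0 -0.6 0 -0.05 0;3.5 0 -0.4 0 -0.1 0;6 0 0.3 0 -0.15 0;8 0 1.1 0 -0.2 0;10 0 2 0 -0.25 0;11.5 0 3 0 -0.3 0;13 0 4.5 0 -0.35 0;14 0 6 0 -0.4 0;15.5 0 9 0 -0.48 0'; python3 jog.py '-9 0 -18 0 0 0;-20 0 -40 0 0 0;-31 0 -58 0 0 0;-31 0 -58 0 0 0'; python3 beads.py;  python3 - <<'E'
from h import *
go(*B2W(-107,-43),150,BA)
E
```

```text
clock: 17.95
position: [489.2, -306.8, 80.7]
ee_rot: [-0.056, 0.969, 0.013, 0.24]
contact_force: [-1.4, 0.5, -3.0]
gripper_width: 15.0
grasp_force: 59.7
clock: 18.35
position: [490.9, -308.2, 149.7]
ee_rot: [-0.055, 0.969, 0.011, 0.242]
contact_force: [0.6, 0.4, -2.1]
gripper_width: 15.6
grasp_force: 59.8
px [248.4 307.3] area 243 bgr [25. 34. 51.] board [-48.2  63.4]
px [266.4 326.6] area 93 bgr [ 61.  97. 115.] board [10.2 38.6]
px [273.3 362.6] area 160 bgr [53. 73. 95.] board [ 61.4 -28.2]
px [243.6 369.2] area 87 bgr [ 51.  60. 115.] board [ 11. -67.]
[ 489.8 -307.3  147.5] go [ 80.9 -58.8 -45.3] [-0.003  0.486 -0.002]
```

Run:
```python
from h import *
go(*B2W(-107,-24),110,BA)
```

```text
[ 489.8 -307.3  147.5] go [ 99.6 -39.7 -10. ] [-0.003  0.486 -0.002]
```

```bash
python3 jog.py '8 -3 -1 0 0 0;22 -9 -3 0 0 0;40 -16 -5 0 0.05 0;60 -24 -7 0 0.12 0;78 -31 -8 0 0.2 0;90 -36 -9 0 0.28 0;97 -39 -10 0 0.36 0;100 -40 -10 0 0.43 0;100 -40 -10 0 0.486 0;100 -40 -10 0 0.486 0'
python3 - <<'E'
from h import *
go(*B2W(-107,-24),89.3,BA)
E
```

```text
clock: 19.4
position: [401.0, -357.0, 106.4]
ee_rot: [-0.056, 0.998, 0.001, -0.003]
contact_force: [-0.0, 0.6, -2.0]
gripper_width: 15.4
grasp_force: 59.7
[ 401.  -357.   106.4] go [-1.2 -0.4 17.1] [ 0.002 -0.006 -0.002]
```

```bash
python3 jog.py '-1 0 10 0 -0.005 0;-1 0 16 0 -0.005 0;-1 0 17 0 -0.005 0;-6 0 17 0 -0.005 0;-14 0 17 0 -0.005 0;-23 0 17 0 -0.005 0;-32 0 17 0 -0.005 0;-41 0 17 0 -0.005 0;-50 0 17 0 -0.005 0;-58 0 17 0 -0.005 0';python3 jog.py '-8 0 0 0 0 0;-16 0 0 0 0 0;-23 0 0 0 0 0;-30 0 0 0 0 0;-37 0 0 0 0 0;-43 0 0 0 0 0;-48 0 0 0 0 0;-51 0 0 0 0 0;-52 0 0 0 0 0'
python3 - <<'E'
from h import *
go(*B2W(0,-24),89.2,BA)
E
python3 beads.py
```

```text
clock: 20.4
position: [459.8, -350.8, 91.3]
ee_rot: [-0.056, 0.998, -0.0, 0.001]
contact_force: [-0.4, 0.2, -1.9]
gripper_width: 15.2
grasp_force: 59.7
clock: 21.3
position: [510.6, -345.3, 91.7]
ee_rot: [-0.056, 0.998, -0.0, 0.001]
contact_force: [-2.1, -1.1, 0.3]
gripper_width: 15.5
grasp_force: 60.0
[ 510.6 -345.3   91.7] go [2.1 0.6 2.5] [-0.001  0.001 -0.003]
px [240.2 305.4] area 227 bgr [22. 27. 33.] board [-67.3  60. ]
px [248.2 339. ] area 95 bgr [20. 25. 36.] board [-12.4  -3.5]
px [258.5 351.2] area 84 bgr [41. 65. 78.] board [ 21.1 -18.7]
px [275.5 361. ] area 177 bgr [ 65.  89. 114.] board [ 63.9 -23. ]
px [243.6 369.7] area 83 bgr [33. 39. 74.] board [ 11.6 -67.9]
```

```bash
python3 jog.py '0.5 0 0 0 -0.05 0;3.5 0 0 0 -0.1 0;6 0 1 0 -0.15 0;8 0 2 0 -0.2 0;10 0 3 0 -0.25 0;11.5 0 4 0 -0.3 0;13 0 5.5 0 -0.35 0;14 0 7 0 -0.4 0;15.5 0 10 0 -0.48 0'; python3 beads.py;  python3 - <<'E'
from h import *
im=arm.get_image("scene")
cv2.imwrite("pics/s4.png",cv2.resize(im[290:400,210:330],None,fx=5,fy=5,interpolation=cv2.INTER_CUBIC))
E
```

```text
clock: 22.25
position: [495.7, -346.5, 81.9]
ee_rot: [-0.055, 0.969, 0.013, 0.24]
contact_force: [-1.1, -0.3, -2.9]
gripper_width: 15.4
grasp_force: 59.8
px [242.7 336.7] area 233 bgr [24. 33. 49.] board [-25.8  -3.7]
px [270.5 354.9] area 272 bgr [ 71. 102. 129.] board [ 48.1 -15.4]
px [243.6 369.7] area 82 bgr [ 48.  58. 110.] board [ 11.7 -68. ]
```

View pics/s4.png

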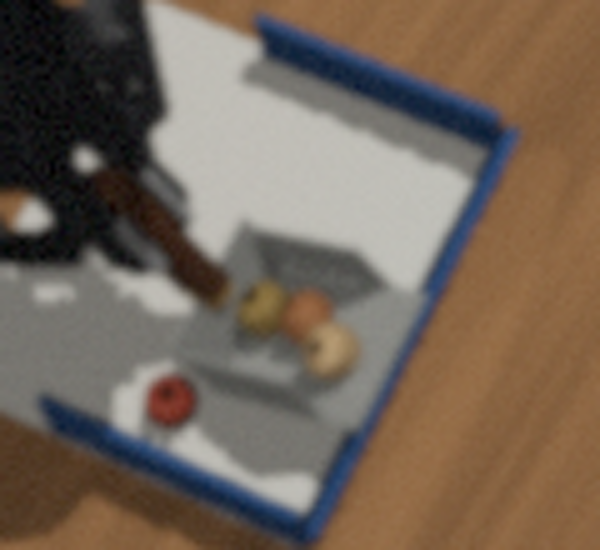

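```bash
python3 jog.py '-9 0 -18 0 0 0;-20 0 -40 0 0 0;-35 0 -67 0 0 0;-46 0 -88 0 0 0;-51 0 -98 0 0 0;-51 0 -98 0 0 0'; python3 beads.py; python3 chk.py
python3 - <<'E'
from h import *
a=sc([*P2W(45,-10),165],PA+1.571,-.48)
E
```

```text
clock: 22.95
position: [495.6, -347.1, 193.9]
ee_rot: [-0.055, 0.969, 0.012, 0.239]
contact_force: [0.3, -0.2, -2.5]
gripper_width: 15.2
grasp_force: 59.8
px [238.8 318.1] area 206 bgr [27. 38. 55.] board [-54.9  31.5]
px [259.2 332.6] area 296 bgr [ 68.  99. 126.] board [ 2.4 19.7]
px [243.4 369.7] area 81 bgr [34. 40. 76.] board [ 11.4 -68.2]
scene panL score 0.88 shift 0 0
scene panR score 0.92 shift 0 0
scene mat score 0.42 shift 0 0
scene boardbeads score 0.55 shift 1 0
side pan score 0.96 shift 0 0
now TCP [ 494.1 -346.2  190.1] heading 0.111 tilt -0.479 lip [ 605.4 -333.7  152.5]
go [-53.  244.2  14. ] [-8.200e-01  1.000e-03 -1.579e+00]
```

```bash
python3 jog.py '-4 16 1 -0.06 0 -0.12;-9 36 2 -0.13 0 -0.25;-14 60 3 -0.19 0 -0.37;-19 84 4 -0.26 0 -0.5;-24 108 6 -0.33 0 -0.63;-30 132 7 -0.4 0 -0.76;-35 156 8 -0.46 0 -0.88;-39 178 9 -0.53 0 -1.01;-43 198 10 -0.6 0 -1.14;-47 216 11 -0.66 0 -1.27';  python3 - <<'E'
from h import *
a=sc([*P2W(45,-10),165],PA+1.571,-.48)
E
```

```text
clock: 24.1
position: [517.3, -126.6, 202.1]
ee_rot: [-0.679, 0.695, 0.166, 0.17]
contact_force: [0.1, -0.2, -1.7]
gripper_width: 15.4
grasp_force: 59.7
now TCP [ 517.3 -126.6  202.1] heading 1.548 tilt -0.479 lip [519.9 -14.6 164.4]
go [-25.9  -2.1  13. ] [-0.159 -0.001 -0.304]
```

```bash
python3 jog.py '-8 -1 4 -0.05 0 -0.1;-17 -1 8 -0.1 0 -0.2;-26 -2 13 -0.158 0 -0.305;-26 -2 13 -0.158 0 -0.305;-26 -2 13 -0.158 0 -0.305';python3 chk.py;  python3 - <<'E'
from h import *
a=sc([*P2W(45,-10),120],PA+1.571,-.48)
E
```

```text
clock: 24.6
position: [520.2, -97.9, 202.9]
ee_rot: [0.786, -0.571, -0.191, -0.14]
contact_force: [-0.7, -0.1, -2.5]
gripper_width: 15.4
grasp_force: 59.7
scene panL score 0.44 shift 0 1
scene panR score 0.45 shift 18 -28
scene mat score 0.42 shift 0 0
scene boardbeads score 0.71 shift 0 -1
side pan score 0.89 shift 0 0
now TCP [519.9 -98.5 203.7] heading 1.885 tilt -0.478 lip [485.4   8.  165.9]
go [20.6 -0.4 41.3] [-0.005 -0.002 -0.005]
```

Same pose as before; pour with the same rows.

```bash
python3 jog.py '12 0 20 0 0.05 0;8 0 36 0 0.18 0;3 0 38 0 0.28 0;-4 0 43 0 0.38 0;-9 0 47 0 0.48 0;-16 0 54 0 0.58 0;-23 0 61 0 0.68 0;-42 0 70 0 0.8 0;-42 0 70 0 0.88 0;-53 0 74 0 0.98 0'; python3 jog.py '-10 0 -6 0 0.1 0;-20 0 -12 0 0.2 0;-30 0 -17 0 0.3 0;-30 0 -17 0 0.3 0;-30 0 -17 0 0.3 0;-30 0 -17 0 0.3 0'; python3 jog.py '9 0 -11 0 0 0;35 0 -12 0 -0.1 0;75 0 -13 0 -0.25 0;121 0 -13 0 -0.4 0;150 0 20 0 -0.55 0;175 0 50 0 -0.65 0;201 0 76 0 -0.8 0;201 0 76 0 -0.8 0;201 0 76 0 -0.8 0'; python3 beads.py
python3 - <<'E'
from h import *
go(*B2W(-107,-58),180,BA)
im=arm.get_image("side");
hsv=cv2.cvtColor(im[215:305,230:330],cv2.COLOR_BGR2HSV)
m=((hsv[...,1]>90)&(hsv[...,0]<32)).astype(np.uint8)
n,l,st,ce=cv2.connectedComponentsWithStats(m)
for i in range(1,n):
    if 8<st[i,4]<400:print(ce[i]+[230,215],st[i,4],im[215:305,230:330][l==i].mean(0))
E
```

```text
clock: 25.7
position: [494.2, -21.4, 163.3]
ee_rot: [0.783, -0.57, 0.203, 0.145]
contact_force: [-0.4, -0.0, -1.7]
gripper_width: 15.1
grasp_force: 59.8
clock: 26.3
position: [484.5, 11.3, 163.8]
ee_rot: [0.744, -0.542, 0.316, 0.227]
contact_force: [-0.0, 0.4, -2.4]
gripper_width: 15.5
grasp_force: 59.8
clock: 27.2
position: [545.7, -178.3, 256.3]
ee_rot: [0.806, -0.591, 0.003, -0.003]
contact_force: [-0.7, -1.1, -1.5]
gripper_width: 15.3
grasp_force: 59.8
px [243.4 369.8] area 79 bgr [34. 41. 77.] board [ 11.5 -68.4]
[ 544.5 -176.7  255.6] go [162.2 197.2  74.9] [-0.005  0.003  1.763]
[255.  217.5] 28 [ 64.25        92.71428571 127.28571429]
[241.8 218. ] 10 [ 70.2 102.5 150.5]
```

```bash
python3 jog.py '20 25 0 0 0 0.15;50 60 0 0 0 0.3;80 98 0 0 0 0.45;110 135 0 0 0 0.6;140 170 0 0 0 0.75;162 197 20 0 0 0.9;162 197 40 0 0 1.05;162 197 60 0 0 1.2;162 197 75 0 0 1.35;162 197 75 0 0 1.5';python3 jog.py '0 0 0 0 0 0.15;0 0 0 0 0 0.27;0 0 0 0 0 0.27;0 0 0 0 0 0.27'
python3 - <<'E'
from h import *
go(*B2W(-107,-58),89.3,BA)
E
```

```text
clock: 28.3
position: [405.6, -385.6, 177.2]
ee_rot: [-0.19, 0.982, 0.001, -0.001]
contact_force: [-0.4, 1.2, -1.6]
gripper_width: 15.1
grasp_force: 59.6
clock: 28.7
position: [407.4, -387.0, 180.0]
ee_rot: [-0.06, 0.998, -0.001, 0.001]
contact_force: [-0.4, 1.0, -2.3]
gripper_width: 15.3
grasp_force: 59.8
[ 407.4 -387.   180. ] go [ 2.1 -3.7 90.7] [-0.001  0.003  0.005]
```

```bash
python3 jog.py '2 -4 45 0 0 0.005;2 -4 80 0 0 0.005;2 -4 89 0 0 0.005;2 -4 90.5 0 0 0.005;2 -4 91 0 0 0.005;-14 -4 91 0 0 0.005;-29 -4 91 0 0 0.005;-41 -4 91 0 0 0.005;-51 -4 91 0 0 0.005;-61 -4 91 0 0 0.005';python3 jog.py '-10 0 0 0 0 0;-19 0 0 0 0 0;-27 0 0 0 0 0;-33 0 0 0 0 0;-39 0 0 0 0 0;-43 0 0 0 0 0;-47 0 0 0 0 0;-47 0 0 0 0 0'
python3 - <<'E'
from h import *
go(*B2W(0,-58),89.2,BA)
E
python3 beads.py
```

```text
clock: 29.7
position: [470.2, -384.8, 88.9]
ee_rot: [-0.056, 0.998, -0.001, 0.002]
contact_force: [0.1, 0.0, -2.3]
gripper_width: 15.5
grasp_force: 59.8
clock: 30.5
position: [514.7, -380.0, 89.3]
ee_rot: [-0.056, 0.998, -0.0, 0.0]
contact_force: [-3.6, -1.2, 0.9]
gripper_width: 15.0
grasp_force: 60.1
[ 514.7 -380.    89.3] go [2.2 1.6 0.1] [-0.001  0.    -0.004]
px [229.7 322.9] area 227 bgr [21. 27. 33.] board [-67.7  12.8]
px [239.7 353.9] area 101 bgr [18. 24. 33.] board [-12.7 -40.9]
px [270.  381.3] area 100 bgr [36. 43. 87.] board [ 73.3 -67.1]
```

```bash
python3 jog.py '2 0 -0.6 0 -0.05 0;5 0 -0.4 0 -0.1 0;7.5 0 0.3 0 -0.15 0;9.5 0 1.1 0 -0.2 0;11.5 0 2 0 -0.25 0;13 0 3 0 -0.3 0;14.5 0 4.5 0 -0.35 0;15.5 0 6 0 -0.4 0;17 0 9 0 -0.48 0;17 0 9 0 -0.48 0'; python3 jog.py '-9 0 -18 0 0 0;-20 0 -40 0 0 0;-35 0 -67 0 0 0;-46 0 -88 0 0 0;-51 0 -98 0 0 0;-51 0 -98 0 0 0'; python3 beads.py;python3 chk.py
python3 - <<'E'
from h import *
a=sc([*P2W(45,-10),165],PA+1.571,-.48)
E
```

```text
clock: 31.55
position: [497.6, -382.5, 79.6]
ee_rot: [-0.052, 0.97, 0.013, 0.239]
contact_force: [-0.1, -0.8, -2.6]
gripper_width: 15.1
grasp_force: 59.8
clock: 32.15
position: [499.4, -382.0, 192.6]
ee_rot: [-0.055, 0.969, 0.011, 0.24]
contact_force: [-0.1, -0.4, -2.5]
gripper_width: 15.9
grasp_force: 59.8
px [229.4 334.2] area 220 bgr [26. 36. 53.] board [-55.  -10.6]
px [242.4 353.8] area 100 bgr [ 46.  56. 109.] board [ -7.5 -38.1]
scene panL score 0.88 shift 0 0
scene panR score 0.78 shift 0 1
scene mat score 0.42 shift 0 0
scene boardbeads score 0.54 shift 1 -1
side pan score 0.90 shift 0 0
now TCP [ 497.9 -381.   188.7] heading 0.111 tilt -0.481 lip [ 609.2 -368.6  151.3]
go [-53.7 279.2  12.8] [-0.822  0.002 -1.579]
```

```bash
python3 jog.py '-4 18 1 -0.06 0 -0.12;-9 42 2 -0.13 0 -0.25;-14 70 3 -0.19 0 -0.37;-19 98 4 -0.26 0 -0.5;-24 126 6 -0.33 0 -0.63;-30 154 7 -0.4 0 -0.76;-35 181 8 -0.46 0 -0.88;-39 206 9 -0.53 0 -1.01;-43 229 10 -0.6 0 -1.14;-47 248 11 -0.66 0 -1.27';  python3 - <<'E'
from h import *
a=sc([*P2W(45,-10),165],PA+1.571,-.48)
E
```

```text
clock: 33.3
position: [517.2, -129.3, 200.6]
ee_rot: [-0.679, 0.695, 0.165, 0.17]
contact_force: [0.5, -0.9, -3.0]
gripper_width: 15.0
grasp_force: 59.7
now TCP [ 517.2 -129.3  200.6] heading 1.549 tilt -0.479 lip [519.9 -17.4 163. ]
go [-29.   -2.1  12.9] [-0.16  -0.002 -0.304]
```

```bash
python3 jog.py '-9 -1 4 -0.05 0 -0.1;-18 -1 8 -0.1 0 -0.2;-29 -2 13 -0.158 0 -0.305;-29 -2 13 -0.158 0 -0.305;-29 -2 13 -0.158 0 -0.305';python3 chk.py | grep side;  python3 - <<'E'
from h import *
a=sc([*P2W(45,-10),120],PA+1.571,-.48)
E
```

```text
clock: 33.8
position: [520.3, -98.2, 202.7]
ee_rot: [0.786, -0.571, -0.191, -0.14]
contact_force: [-0.7, 0.3, -1.7]
gripper_width: 15.2
grasp_force: 59.8
side pan score 0.83 shift 0 0
now TCP [520.  -98.8 203.5] heading 1.886 tilt -0.477 lip [485.6   7.6 165.6]
go [20.1 -0.3 41.3] [-0.006 -0.003 -0.005]
```

```bash
python3 jog.py '12 0 20 0 0.05 0;8 0 36 0 0.18 0;3 0 38 0 0.28 0;-4 0 43 0 0.38 0;-9 0 47 0 0.48 0;-16 0 54 0 0.58 0;-23 0 61 0 0.68 0;-42 0 70 0 0.8 0;-42 0 70 0 0.88 0;-53 0 74 0 0.98 0'; python3 jog.py '-10 0 -6 0 0.1 0;-20 0 -12 0 0.2 0;-30 0 -17 0 0.3 0;-30 0 -17 0 0.3 0;-30 0 -17 0 0.3 0;-30 0 -17 0 0.3 0'; python3 jog.py '9 0 -11 0 0 0;35 0 -12 0 -0.1 0;75 0 -13 0 -0.25 0;121 0 -13 0 -0.4 0;150 0 20 0 -0.55 0;175 0 50 0 -0.65 0;201 0 76 0 -0.8 0;201 0 76 0 -0.8 0;201 0 76 0 -0.8 0'; python3 beads.py
python3 - <<'E'
from h import *
go(614.7,6.3,200,-.35)
a=cv2.resize(arm.get_image("scene")[160:270,250:350],(400,440),interpolation=cv2.INTER_CUBIC);b=cv2.resize(arm.get_image("side")[215:305,230:320],(400,440),interpolation=cv2.INTER_CUBIC)
cv2.imwrite("pics/p2.png",np.hstack([a,b]))
E
```

```text
clock: 34.9
position: [494.5, -21.8, 163.0]
ee_rot: [0.783, -0.57, 0.204, 0.145]
contact_force: [-0.4, -0.1, -2.4]
gripper_width: 14.9
grasp_force: 59.8
clock: 35.5
position: [484.7, 10.9, 163.5]
ee_rot: [0.744, -0.542, 0.317, 0.227]
contact_force: [0.5, -0.1, -2.3]
gripper_width: 15.4
grasp_force: 59.8
clock: 36.4
position: [545.8, -178.7, 256.2]
ee_rot: [0.806, -0.591, 0.003, -0.003]
contact_force: [0.2, 0.3, -2.3]
gripper_width: 15.3
grasp_force: 59.9
[ 544.6 -177.1  255.6] go [-153.7 -121.9   55.9] [-0.007  0.006  2.228]
```

View pics/p2.png

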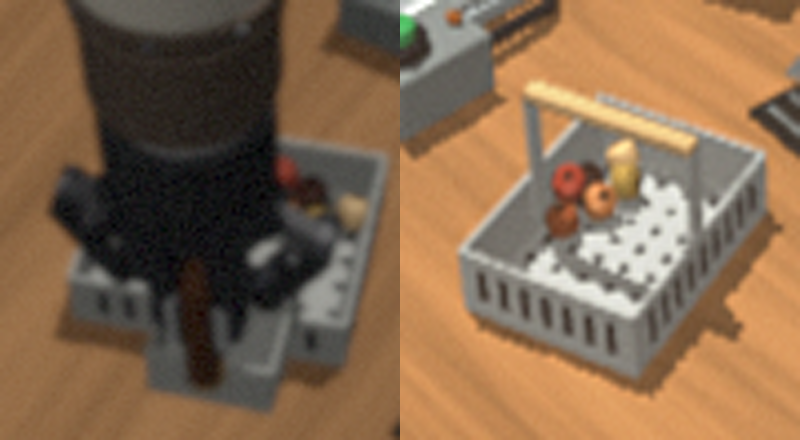

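```bash
python3 jog.py '-15 -12 0 0 0 0.15;-35 -28 0 0 0 0.3;-60 -45 0 0 0 0.45;-85 -65 0 0 0 0.6;-110 -85 0 0 0 0.75;-130 -102 0 0 0 0.9;-145 -115 10 0 0 1.05;-154 -122 20 0 0 1.2;-154 -122 35 0 0 1.35;-154 -122 50 0 0 1.5';python3 jog.py '0 0 0 0 0 0.15;0 0 0 0 0 0.3;0 0 0 0 0 0.45;0 0 0 0 0 0.6;0 0 0 0 0 0.72;0 0 0 0 0 0.72;0 0 0 0 0 0.72'
python3 - <<'E'
from h import *
go(614.7,6.3,88.2,-.35)
E
```

```text
clock: 37.55
position: [611.5, 13.1, 204.6]
ee_rot: [-0.191, 0.982, -0.001, 0.002]
contact_force: [-0.2, -0.3, -2.0]
gripper_width: 15.6
grasp_force: 59.8
clock: 38.25
position: [612.0, 11.9, 205.2]
ee_rot: [0.164, 0.986, -0.001, 0.002]
contact_force: [0.0, -0.7, -2.1]
gripper_width: 15.3
grasp_force: 59.8
[612.   11.9 205.2] go [ -3.8  -4.4 117. ] [-0.     0.005  0.021]
```

```bash
python3 jog.py '-4 -4 45 0 0.005 0.02;-4 -4 85 0 0.005 0.02;-4 -4 108 0 0.005 0.02;-4 -4 114 0 0.005 0.02;-4 -4 116 0 0.005 0.02;-4 -4 116.7 0 0.005 0.02;-4 -4 116.7 0 0.005 0.02;-4 -4 116.7 0 0.005 0.02'
```

```text
clock: 39.05
position: [616.7, 5.8, 89.7]
ee_rot: [0.176, 0.984, 0.001, 0.001]
contact_force: [0.3, 0.2, -2.3]
gripper_width: 15.4
grasp_force: 59.8
```

```bash
python3 jog.py '0 0 1 0 0 0;0 0 1.5 0 0 0;0 0 2 0 0 0;0 0 2 0 0 0'; python3 jog.py '0 0 0 0 0 0;0 0 0 0 0 0;0 0 0 0 0 0;0 0 0 0 0 0;0 0 -30 0 0 0;0 0 -80 0 0 0;0 0 -130 0 0 0;0 0 -180 0 0 0;0 0 -220 0 0 0;0 0 -220 0 0 0' 85
python3 - <<'E'
from h import *
im=arm.get_image("wrist");s=arm.read_state();print(s["position"],s["joints"])
go(*PO,280,PA)
E
python3 chk.py
```

```text
clock: 39.45
position: [616.1, 5.8, 87.5]
ee_rot: [0.176, 0.984, 0.0, 0.001]
contact_force: [-3.2, 1.1, 4.9]
gripper_width: 15.4
grasp_force: 60.7
clock: 40.45
position: [618.7, 5.5, 314.3]
ee_rot: [0.176, 0.984, 0.002, 0.007]
contact_force: [-0.2, -0.5, 0.1]
gripper_width: 85.2
grasp_force: 0.0
[617.1453376    5.71132799 310.23812278] [ 2.71319111e-01  3.33437436e-01  8.54997712e-02  3.46614086e-04
 -1.31467670e+00 -2.19605123e+00]
[617.1   5.7 310.2] go [166.7 -63.5  28.8] [ 0.002  0.008 -0.674]
scene panL score 0.88 shift 0 0
scene panR score 0.76 shift 0 0
scene mat score 0.98 shift 0 0
scene boardbeads score 0.76 shift 0 0
side pan score 0.79 shift 0 0
```

Run:
```python
from h import *
go(385,290,400,0)
```

```text
[615.4   5.7 305.6] go [314.8 186.8 -94. ] [ 0.    -0.001 -0.354]
```

```bash
python3 jog.py '40 24 -30 0 0 -0.1;80 48 -60 0 0 -0.2;120 71 -94 0 0 -0.3;160 95 -94 0 0 -0.354;200 119 -94 0 0 -0.354;240 142 -94 0 0 -0.354;280 166 -94 0 0 -0.354;315 187 -94 0 0 -0.354;315 187 -94 0 0 -0.354;315 187 -94 0 0 -0.354'; python3 jog.py '0 0 0 0 0 0;0 0 0 0 0 0;0 0 0 0 0 0'
python3 - <<'E'
from h import *
import pickle
c=arm.get_calibration("wrist");im=arm.get_image("wrist");cv2.imwrite("pics/w4.png",im);pickle.dump(c,open("w4.pkl","wb"))
print(proj(c,[[460,350,14],[430,222,67],[439,4,110]]).round())
big=cv2.resize(im[:420,120:],None,fx=1.42,fy=1.42,interpolation=cv2.INTER_CUBIC);print(big.shape)
cv2.imwrite("pics/w4b.png",big)
E
```

```text
clock: 41.6
position: [384.4, 290.7, 398.7]
ee_rot: [-0.001, 1.0, -0.001, -0.001]
contact_force: [1.0, -0.3, 0.4]
gripper_width: 85.6
grasp_force: 0.0
clock: 41.9
position: [385.9, 289.3, 400.1]
ee_rot: [0.001, 1.0, -0.0, -0.0]
contact_force: [-0.5, -0.7, -0.6]
gripper_width: 85.1
grasp_force: 0.0
[[363. 236.]
 [265. 225.]
 [ 69. 242.]]
(596, 738, 3)
```

View pics/w4b.png

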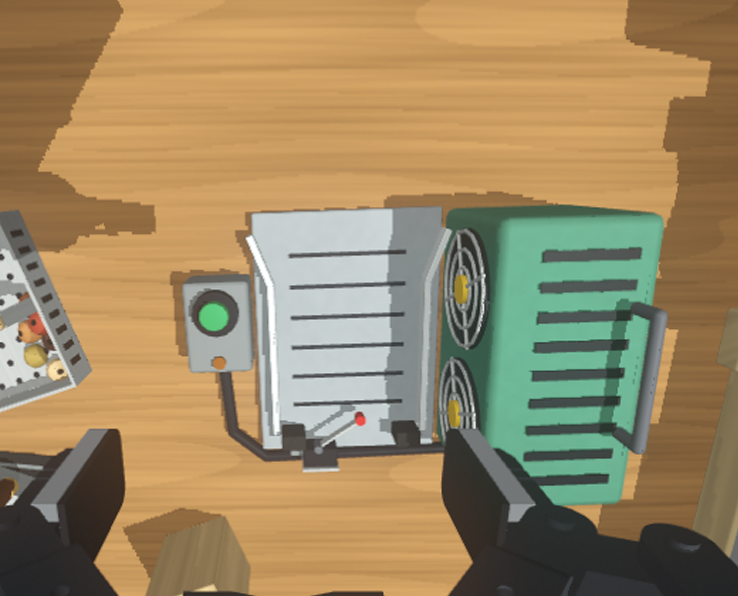

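Run:
```python
from fit import *
c=pickle.load(open("w4.pkl","rb"))
f=lambda p,z:ray(c,np.array(p)/1.42+[120,0],z)[:,:2]
im=cv2.imread("pics/w4.png");hsv=cv2.cvtColor(im,cv2.COLOR_BGR2HSV)
m=cv2.inRange(hsv,(50,120,80),(80,255,255));m[:,:240]=0;m[:,300:]=0
n,l,st,ce=cv2.connectedComponentsWithStats(m);i=1+st[1:,4].argmax();print("btn px",ce[i],st[i],(ce[i]-[120,0])*1.42)
r=cv2.inRange(hsv,(0,150,100),(8,255,255));r[:, :350]=0;r[:250]=0
n,l,s2,c2=cv2.connectedComponentsWithStats(r);j=1+s2[1:,4].argmax();print("roller",(c2[j]-[120,0])*1.42)
names=["btn","roller","deckFL","deckFR","knee-","knee+","flare-","flare+"]
px=np.array([(ce[i]-[120,0])*1.42,(c2[j]-[120,0])*1.42,(252,213),(443,207),(275,285),(425,288),(250,238),(446,232)])
W=f(px,[67,36,14,14,32,32,32,32]);
M=np.array([(-20,-122),(73,9),(-120,-88),(-120,88),(-55,-69.5),(-55,69.5),(-101,-87),(-101,87.)])
for k in (list(range(8)),[0,1,2,3]):
    a,t,R=rigid(M[k],W[k]);print(a,t,dict(zip(names,((W-t)@R-M).round(1).tolist())))
# pan corners: visible right corner etc
print("rails lower", (f([(283,435),(421,440)],32)-t)@R)
print("btn",W[0])
```

```text
btn px [270.  222.9] [260 214  21  19 301] [213.  316.5]
roller [360.  419.9]
0.003332446165031191 [461.  350.1] {'btn': [-13.5, 0.7], 'roller': [5.8, 5.1], 'deckFL': [2.2, -0.8], 'deckFR': [-2.7, -2.0], 'knee-': [0.7, 1.5], 'knee+': [4.0, 0.3], 'flare-': [4.1, -3.0], 'flare+': [-0.7, -1.8]}
-0.0005445375485871426 [459.1 350.7] {'btn': [-11.1, 0.0], 'roller': [7.7, 4.8], 'deckFL': [4.5, -1.8], 'deckFR': [-1.1, -3.0], 'knee-': [2.9, 0.8], 'knee+': [5.7, -0.5], 'flare-': [6.3, -3.9], 'flare+': [0.9, -2.8]}
rails lower [[ 98.8 -61.4]
 [104.5  76.3]]
btn [427.9 228.7]
```

Run:
```python
from fit import *
c=pickle.load(open("w4.pkl","rb"))
f=lambda p,z:ray(c,np.array(p)/1.42+[120,0],z)[:,:2]
px=np.array([(360,419.9),(252,213),(443,207),(275,285),(425,288),(250,238),(446,232),(283,435),(421,440)])
W=f(px,[36,14,14,32,32,32,32,32,32])
M=np.array([(73,9),(-120,-88),(-120,88),(-55,-69.5),(-55,69.5),(-101,-87),(-101,87.),(95,-69.5),(95,69.5)])
a,t,R=rigid(M,W);print(a,t,((W-t)@R-M))
print("btn in dryer",(np.array([427.9,228.7])-t)@R)
# rail edge search: gradient along rows in the grey image, rail tops as bright bands
g=cv2.cvtColor(cv2.imread("pics/w4.png"),cv2.COLOR_BGR2GRAY)
for y in (210,230,250,270,290): print(y,"L",g[y,300:322].tolist(),"R",g[y,410:436].tolist())
```

```text
0.02954133000639198 [463.5 352.6] [[ 3.5  0.6]
 [-2.7 -0. ]
 [-3.  -1.2]
 [-3.6  0.6]
 [ 3.2 -0.8]
 [-0.9 -2.8]
 [-1.1 -1.6]
 [-2.6  3.4]
 [ 7.2  1.9]]
btn in dryer [ -39.3 -122.8]
210 L [171, 200, 203, 203, 179, 141, 142, 141, 214, 251, 255, 255, 239, 206, 199, 199, 199, 200, 201, 202, 203, 203] R [138, 138, 138, 138, 138, 138, 141, 142, 138, 174, 185, 184, 185, 153, 137, 137, 137, 138, 121, 114, 113, 101, 85, 123, 120, 112]
230 L [126, 171, 199, 202, 178, 140, 140, 140, 140, 218, 253, 255, 255, 232, 197, 201, 202, 203, 202, 202, 202, 202] R [137, 136, 136, 137, 137, 141, 143, 142, 176, 187, 186, 184, 155, 137, 137, 136, 139, 124, 120, 120, 113, 90, 79, 81, 80, 80]
250 L [123, 121, 169, 199, 202, 201, 176, 140, 140, 140, 221, 254, 255, 255, 227, 189, 205, 205, 205, 204, 204, 204] R [137, 137, 137, 136, 139, 142, 141, 162, 183, 187, 185, 172, 146, 136, 135, 135, 130, 117, 113, 107, 90, 82, 82, 81, 81, 81]
270 L [126, 126, 123, 166, 198, 204, 180, 142, 142, 142, 134, 222, 254, 255, 255, 227, 189, 204, 204, 203, 204, 204] R [137, 137, 137, 138, 141, 142, 147, 178, 186, 184, 191, 158, 136, 136, 136, 127, 115, 112, 106, 94, 136, 135, 80, 59, 120, 125]
290 L [175, 154, 122, 119, 164, 198, 205, 205, 180, 142, 142, 136, 223, 254, 229, 227, 227, 196, 204, 204, 204, 204] R [137, 138, 137, 139, 141, 134, 179, 185, 181, 180, 152, 138, 138, 138, 132, 103, 105, 103, 86, 111, 115, 115, 118, 116, 115, 121]
```

Run:
```python
from h import *
import pickle
c=pickle.load(open("w4.pkl","rb"))
y=np.array([210,230,250,270,290.])
L=ray(c,np.c_[[312.6,313.4,314.4,315.4,316.5],y],32)[:,:2];R=ray(c,np.c_[[418.6,417.8,416.9,416.4,415.7],y],32)[:,:2]
print(L.round(1),R.round(1))
for A in(L,R):
    p=np.polyfit(A[:,0],A[:,1],1);print("yaw",p[0],"y at x=463",np.polyval(p,463))
m=(L+R)/2;p=np.polyfit(m[:,0],m[:,1],1);print("centre",p[0],np.polyval(p,463.5),"width",(R-L)[:,1])
```

```text
[[419.3 280.5]
 [446.4 281.4]
 [474.3 282.6]
 [503.1 283.9]
 [532.8 285.3]] [[419.3 419.4]
 [446.5 420.3]
 [474.4 421.1]
 [503.3 422.5]
 [533.  423.6]]
yaw 0.042624954356563556 y at x=463 282.2393091649728
yaw 0.03695431078329825 y at x=463 420.93257889015416
centre 0.039787171735878056 351.60567449012666 width [138.93743322 138.8875187  138.45099084 138.5719751  138.29866393]
```

Run:
```python
from h import *
go(416,73,330,PA+1.571)
```

```text
[385.8 289.4 400.2] go [ -30.5 -216.4   70.2] [-0.    -0.    -1.893]
```

```bash
python3 jog.py '-6 -40 14 0 0 -0.15;-12 -80 28 0 0 -0.3;-18 -120 42 0 0 -0.45;-24 -160 56 0 0 -0.6;-30 -216 70 0 0 -0.75;-30 -216 70 0 0 -0.9;-30 -216 70 0 0 -1.05;-30 -216 70 0 0 -1.2;-30 -216 70 0 0 -1.35;-30 -216 70 0 0 -1.5'; python3 jog.py '0 0 0 0 0 -0.15;0 0 0 0 0 -0.3;0 0 0 0 0 -0.39;0 0 0 0 0 -0.39;0 0 0 0 0 -0.39;0 0 0 0 0 -0.39'
cat > panm.py <<'E'
from h import *
import pickle
c=arm.get_calibration("wrist");im=arm.get_image("wrist");cv2.imwrite("pics/w5.png",im);pickle.dump(c,open("w5.pkl","wb"))
hsv=cv2.cvtColor(im,cv2.COLOR_BGR2HSV)
m=((hsv[...,1]<60)&(hsv[...,2]>60)).astype(np.uint8)*255
m=cv2.morphologyEx(m,cv2.MORPH_CLOSE,np.ones((9,9)))
n,l,st,ce=cv2.connectedComponentsWithStats(m)
print(st[1:][st[1:,4]>800].tolist())
q=proj(c,[*PO,45])[0] if 0 else proj(c,[[*PO,45]])[0]
best=min((i for i in range(1,n) if st[i,4]>3000),key=lambda i:np.linalg.norm(ce[i]-q))
pts=np.argwhere(l==best)[:,::-1]
hull=cv2.convexHull(pts.astype(np.int32)).reshape(-1,2)
w=ray(c,hull,45)[:,:2]
print(st[best],cv2.minAreaRect(w.astype(np.float32)),"expected px",q)
E
python3 panm.py
```

```text
clock: 42.95
position: [415.4, 73.4, 330.5]
ee_rot: [-0.67, 0.742, -0.0, 0.0]
contact_force: [-0.5, 0.2, 0.2]
gripper_width: 85.3
grasp_force: 0.0
clock: 43.55
position: [415.3, 74.0, 330.4]
ee_rot: [0.799, -0.601, 0.0, -0.0]
contact_force: [1.1, -0.3, 0.3]
gripper_width: 85.0
grasp_force: 0.0
[[60, 0, 137, 120, 9960], [225, 48, 84, 143, 8203], [318, 52, 79, 135, 9834], [569, 143, 71, 161, 8553], [125, 271, 207, 164, 18222], [442, 302, 56, 66, 1151]]
[ 318   52   79  135 9834] ((397.5330505371094, -10.027778625488281), (78.24470520019531, 130.39651489257812), 19.20716667175293) expected px [315.21323782 124.09956915]
```

```bash
cat >> panm.py <<'E'
k=[i for i in range(1,n) if 6000<st[i,4]<13000 and np.linalg.norm(ce[i]-q)<80]
pts=np.argwhere(np.isin(l,k))[:,::-1]
hull=cv2.convexHull(pts.astype(np.int32)).reshape(-1,2)
w=ray(c,hull,45)[:,:2];r=cv2.minAreaRect(w.astype(np.float32));print("PAN",r,np.radians(r[2]))
w2=((hsv[...,0]>8)&(hsv[...,0]<28)&(hsv[...,1]>70)).astype(np.uint8)
rr=np.zeros_like(w2);cv2.fillConvexPoly(rr,cv2.erode(np.zeros((1,1),np.uint8),None) is None or hull,1)
n2,l2,s2,c2=cv2.connectedComponentsWithStats(w2*cv2.erode(rr,np.ones((5,5))))
for i in range(1,n2):
    if s2[i,4]>40: print("wood",s2[i],c2[i],ray(c,c2[i],110)[0,:2].round(1),im[l2==i].mean(0).round())
E
python3 panm.py
```

```text
[[60, 0, 136, 119, 9966], [225, 48, 84, 143, 8212], [318, 52, 79, 135, 9833], [577, 151, 63, 150, 7036], [124, 271, 208, 164, 18231], [443, 302, 55, 66, 1159]]
[ 318   52   79  135 9833] ((397.5289306640625, -10.013992309570312), (78.20851135253906, 130.42811584472656), 19.21565055847168) expected px [315.2445545  124.03808584]
PAN ((441.9829406738281, 1.2285842895507812), (170.45425415039062, 137.30010986328125), 18.788192749023438) 0.32791582396978364
wood [ 250   50  115  136 2422] [311.42072667 110.55408753] [444.5  -5.6] [117. 157. 182.]
wood [367 115  22  21 335] [377.76716418 124.97313433] [386.2 -10.2] [ 74.  99. 132.]
wood [244 140  37  35 653] [261.79785605 156.73200613] [476.  44.] [104. 158. 182.]
wood [272 142  32  39 595] [287.22352941 160.85546218] [453.5  41.2] [ 73. 103. 139.]
```

Run:
```python
from h import *
go(441,4.7,200,1.902);go(441,4.7,103,1.902)
```

```text
[415.3  74.1 330.4] go [ 73.8  -5.3 130.4] [-0.     0.    -0.049]
[415.3  74.1 330.4] go [ 73.8  -5.3 227.4] [-0.     0.    -0.049]
```

```bash
python3 jog.py '30 -5 50 0 0 -0.05;74 -5 100 0 0 -0.05;74 -5 140 0 0 -0.05;74 -5 180 0 0 -0.05;74 -5 210 0 0 -0.05;74 -5 227 0 0 -0.05;74 -5 227 0 0 -0.05;74 -5 227 0 0 -0.05'; python3 jog.py '0 0 0 0 0 0;0 0 0 0 0 0;0 0 0 0 0 0;0 0 0 0 0 0;0 0 0 0 0 0;0 0 0 0 0 0;0 0 0 0 0 0' 0
python3 - <<'E'
from h import *
go(441,4.7,103,1.902)
E
```

```text
clock: 44.45
position: [441.4, 4.7, 103.8]
ee_rot: [0.815, -0.58, 0.0, -0.0]
contact_force: [0.9, -0.5, 0.6]
gripper_width: 85.3
grasp_force: 0.0
clock: 45.15
position: [441.3, 4.7, 103.9]
ee_rot: [0.815, -0.58, 0.0, -0.001]
contact_force: [-0.3, 0.7, 5.4]
gripper_width: 12.8
grasp_force: 59.0
[441.3   4.7 103.9] go [-0.1  0.3  0.9] [-0.001 -0.     0.002]
```

```bash
python3 jog.py '0 0 -10 0 0 0;0 0 -30 0 0 0;0 0 -60 0 0 0;0 0 -90 0 0 0;0 0 -106 0 0 0;0 0 -106 0 0 0'
python3 - <<'E'
from h import *
go(426,350.1,210,1.611)
E
```

```text
clock: 45.75
position: [441.3, 4.7, 211.1]
ee_rot: [0.815, -0.58, 0.001, -0.002]
contact_force: [0.2, 0.1, -4.6]
gripper_width: 12.9
grasp_force: 58.8
[441.3   4.7 211.1] go [-331.4  -98.5    1.6] [-0.004  0.001  0.293]
```

```bash
python3 jog.py '-10 -3 0 0 0 0.02;-32 -10 0 0 0 0.05;-65 -20 0 0 0 0.08;-105 -31 0 0 0 0.11;-145 -43 0 0 0 0.14;-185 -55 0 0 0 0.17;-225 -67 0 0 0 0.2;-262 -78 0 0 0 0.23;-293 -87 0 0 0 0.26;-315 -94 0 0 0 0.29'; python3 jog.py '-12 -4 0 0 0 0;-16 -5 0 0 0 0;-16 -5 0 0 0 0;-16 -5 0 0 0 0'
python3 - <<'E'
from h import *
go(426,350.1,122,1.611)
E
```

```text
clock: 46.75
position: [425.1, 334.1, 206.6]
ee_rot: [0.722, -0.692, -0.0, 0.002]
contact_force: [1.0, -1.7, -4.3]
gripper_width: 12.7
grasp_force: 58.8
clock: 47.15
position: [430.7, 347.7, 208.9]
ee_rot: [0.722, -0.692, 0.0, 0.001]
contact_force: [-0.3, 0.0, -5.2]
gripper_width: 12.6
grasp_force: 58.8
[430.7 347.7 208.9] go [-2.7  4.5 86.9] [ 0.001 -0.001  0.002]
```

```bash
python3 jog.py '-3 4.5 30 0 0 0;-3 4.5 55 0 0 0;-3 4.5 70 0 0 0;-3 4.5 75 0 0 0;-3 4.5 75 0 0 0'; python3 jog.py '0 0 4 0 0 0;0 0 8 0 0 0;0 0 12 0 0 0;0 0 12 0 0 0;0 0 12 0 0 0'
python3 - <<'E'
from h import *
go(426,350.1,118,1.611)
E
```

```text
clock: 47.65
position: [426.4, 351.0, 134.2]
ee_rot: [0.722, -0.692, 0.0, 0.0]
contact_force: [0.2, 0.0, -4.2]
gripper_width: 13.0
grasp_force: 58.8
clock: 48.15
position: [426.3, 352.0, 122.5]
ee_rot: [0.722, -0.692, 0.0, -0.0]
contact_force: [0.5, 0.5, -5.1]
gripper_width: 12.6
grasp_force: 58.8
[426.3 352.  122.5] go [1.9 0.4 4.5] [-0.     0.     0.003]
```

```bash
python3 jog.py '1.5 0 2 0 0 0;1.9 0 3.5 0 0 0;1.9 0 4.5 0 0 0;1.9 0 4.5 0 0 0;1.9 0 4.5 0 0 0'
python3 - <<'E'
from h import *
go(468,351.8,118,1.611)
E
```

```text
clock: 48.65
position: [426.4, 350.1, 118.0]
ee_rot: [0.722, -0.692, 0.0, -0.0]
contact_force: [-0.5, -0.3, -3.7]
gripper_width: 12.8
grasp_force: 58.9
[426.4 350.1 118. ] go [  0.1 -41.6   0. ] [-0.     0.     0.003]
```

```bash
python3 jog.py '0 0 0.5 0 0 0;0 -6 0.5 0 0 0;0 -12 0.5 0 0 0;0 -18 0.5 0 0 0;0 -24 0.5 0 0 0;0 -29 0.5 0 0 0;0 -33 0.5 0 0 0;0 -35 0.5 0 0 0;0 -35 0.5 0 0 0'; python3 jog.py '0 -2 0 0 0 0;0 -4 0 0 0 0;0 -4 0 0 0 0';python3 jog.py '0 -2 0 0 0 0;0 -3 0 0 0 0;0 -3 0 0 0 0'
```

```text
clock: 49.55
position: [461.9, 351.8, 117.9]
ee_rot: [0.722, -0.692, 0.0, -0.001]
contact_force: [-3.8, 0.5, 3.5]
gripper_width: 12.5
grasp_force: 59.8
clock: 49.85
position: [465.5, 351.9, 117.9]
ee_rot: [0.722, -0.692, -0.0, -0.0]
contact_force: [-4.6, 0.7, 3.1]
gripper_width: 12.7
grasp_force: 59.9
clock: 50.15
position: [467.1, 352.3, 118.2]
ee_rot: [0.722, -0.692, -0.001, 0.0]
contact_force: [-10.0, 1.5, 7.5]
gripper_width: 12.7
grasp_force: 60.4
```

```bash
python3 jog.py '0 -1.5 0 0 0 0;0 -2.5 0 0 0 0;0 -2.5 0 0 0 0;0 -2.5 0 0 0 0'
python3 - <<'E'
from h import *
s=arm.read_state();print(s["wrist_torque"].round(2),s["contact_force"].round(1),s["position"].round(1))
go(0,0,0,1.611)
E
```

```text
clock: 50.55
position: [467.6, 352.5, 118.4]
ee_rot: [0.722, -0.692, -0.002, 0.002]
contact_force: [-17.7, 3.0, 11.1]
gripper_width: 12.7
grasp_force: 61.0
[ 0.92  5.25 -0.17] [-17.7   3.   11.1] [467.6 352.5 118.4]
[467.6 352.5 118.4] go [332.3 481.6 120.7] [0.005 0.    0.002]
```

```bash
python3 jog.py '0 1 0 0 0 0;0 1.5 -0.3 0 0 0;0 1.5 -0.3 0 0 0'; python3 jog.py '0 0 0 0 0 0;0 0 0 0 0 0;0 0 0 0 0 0;0 0 0 0 0 0;0 0 0 0 0 0;0 0 0 0 0 0;0 0 -10 0 0 0;0 0 -30 0 0 0;0 0 -70 0 0 0;0 0 -110 0 0 0' 85; python3 jog.py '0 0 -50 0 0 0;0 0 -100 0 0 0;0 0 -160 0 0 0;0 0 -160 0 0 0;0 0 -160 0 0 0' 85
python3 - <<'E'
from h import *
import pickle
c=arm.get_calibration("wrist");im=arm.get_image("wrist");cv2.imwrite("pics/w6.png",im);pickle.dump(c,open("w6.pkl","wb"))
s=arm.read_state();print(s["position"])
hsv=cv2.cvtColor(im,cv2.COLOR_BGR2HSV)
r=cv2.inRange(hsv,(0,170,110),(6,255,255))
n,l,st,ce=cv2.connectedComponentsWithStats(r)
for i in range(1,n):
    if st[i,4]>8:print("red",st[i],ce[i],ray(c,ce[i],36)[0,:2])
m=((hsv[...,1]<60)&(hsv[...,2]>60)).astype(np.uint8)*255
m[:, :]=cv2.morphologyEx(m,cv2.MORPH_CLOSE,np.ones((5,5)))
n,l,st,ce=cv2.connectedComponentsWithStats(m)
print(st[st[:,4]>800],proj(c,[[468+85,352,45],[468-85,352,45],[468,352+65,45],[468,352-65,45]]))
g=cv2.inRange(hsv,(50,120,80),(80,255,255));n,l,st,ce=cv2.connectedComponentsWithStats(g)
for i in range(1,n):
    if 150<st[i,4]<3000:print("green",st[i],ray(c,ce[i],67)[0,:2])
E
```

```text
clock: 50.85
position: [467.4, 352.5, 118.4]
ee_rot: [0.722, -0.692, -0.001, 0.001]
contact_force: [-12.9, 2.7, 7.8]
gripper_width: 12.7
grasp_force: 60.5
clock: 51.85
position: [469.2, 351.6, 229.3]
ee_rot: [0.722, -0.692, 0.0, 0.0]
contact_force: [0.3, 0.8, 0.2]
gripper_width: 84.7
grasp_force: 0.0
clock: 52.35
position: [469.6, 352.1, 391.2]
ee_rot: [0.722, -0.692, -0.0, -0.004]
contact_force: [-0.9, 0.1, -0.7]
gripper_width: 84.9
grasp_force: 0.0
[468.99078902 351.74418887 388.31400275]
red [  23  149   59   57 2587] [ 51.82953228 176.66756861] [808.4835422  356.71424757]
red [249 195   3   6  16] [250.125 197.5  ] [556.95957243 372.67278541]
[[     0      0    640    480 264249]
 [   220     51    205    233  32273]
 [   141    302     56     81   1241]
 [   441    302     57     66   1201]
 [   277    366    131     25   1303]
 [   506    383     71     97   2266]
 [    80    416     66     64   1392]] [[251.95552292 182.36339137]
 [390.07618342 188.56726389]
 [318.78442846 236.16913428]
 [323.63473363 130.69642952]]
green [352  65  22  25 434] [428.68593788 228.20173204]
```

Run:
```python
from h import *
go(428.5,228.3,180,1.611);go(428.5,228.3,90,1.611)
```

```text
[469.  351.7 388.3] go [122.   45.9 208.1] [-0.001  0.002  0.003]
[469.  351.7 388.3] go [122.1  46.  298.1] [-0.001  0.002  0.003]
```

```bash
python3 jog.py '30 12 0 0 0 0;70 26 0 0 0 0;110 41 30 0 0 0;122 46 75 0 0 0;122 46 120 0 0 0;122 46 165 0 0 0;122 46 208 0 0 0;122 46 208 0 0 0;122 46 208 0 0 0' 0; python3 jog.py '0 0 40 0 0 0;0 0 75 0 0 0;0 0 88 0 0 0;0 0 88 0 0 0;0 0 88 0 0 0'
python3 - <<'E'
from h import *
go(428.5,228.3,77.5,1.611)
E
```

```text
clock: 53.3
position: [428.5, 227.5, 179.2]
ee_rot: [0.722, -0.691, 0.0, 0.001]
contact_force: [-0.2, 0.3, 0.3]
gripper_width: 0.0
grasp_force: 0.0
clock: 53.8
position: [430.1, 229.4, 93.7]
ee_rot: [0.722, -0.691, 0.0, -0.002]
contact_force: [-0.1, 1.0, 0.3]
gripper_width: 0.2
grasp_force: 0.0
[430.1 229.4  93.7] go [ 1.1  1.7 16.2] [-0.004  0.003  0.004]
```

```bash
python3 jog.py '1 1.5 5 0 0 0;1 1.5 9 0 0 0;1 1.5 12 0 0 0;1 1.5 14 0 0 0;1 1.5 15 0 0 0;1 1.5 16 0 0 0;1 1.5 16 0 0 0'; python3 jog.py '0 0 1 0 0 0;0 0 1 0 0 0'
```

```text
clock: 54.5
position: [427.8, 227.6, 77.9]
ee_rot: [0.723, -0.691, 0.0, -0.001]
contact_force: [-4.4, -0.6, 17.2]
gripper_width: 0.0
grasp_force: 8.3
clock: 54.7
position: [427.8, 227.6, 77.7]
ee_rot: [0.723, -0.691, 0.0, -0.001]
contact_force: [-8.5, -0.1, 23.4]
gripper_width: 0.2
grasp_force: 11.6
```

```bash
python3 jog.py '0 0 -10 0 0 0;0 0 -40 0 0 0;0 0 -85 0 0 0;0 0 -130 0 0 0;0 0 -180 0 0 0;0 0 -230 0 0 0;0 0 -280 0 0 0;0 0 -300 0 0 0;0 0 -300 0 0 0'; python3 beads.py; python3 chk.py | grep mat
python3 - <<'E'
from h import *
c=arm.get_calibration("wrist");im=arm.get_image("wrist");cv2.imwrite("pics/w7.png",im)
hsv=cv2.cvtColor(im,cv2.COLOR_BGR2HSV)
poly=proj(c,[[468+sx*80,352+sy*60,z] for sx,sy,z in((-1,-1,20),(-1,1,20),(1,1,20),(1,-1,20))])
k=np.zeros(im.shape[:2],np.uint8);cv2.fillConvexPoly(k,poly.astype(np.int32),1)
m=((hsv[...,1]>75)&((hsv[...,0]<35)|(hsv[...,0]>165))).astype(np.uint8)*k
n,l,st,ce=cv2.connectedComponentsWithStats(m);print("poly",poly.round())
for i in range(1,n):
    if st[i,4]>25:print(st[i],im[l==i].mean(0).round(),ray(c,ce[i],13)[0,:2].round())
r=cv2.inRange(hsv,(0,170,110),(6,255,255));n,l,st,ce=cv2.connectedComponentsWithStats(r)
for i in range(1,n):
    if st[i,4]>8:print("red",st[i],ray(c,ce[i],36)[0,:2].round(1))
E
```

```text
clock: 55.6
position: [428.0, 227.4, 378.3]
ee_rot: [0.722, -0.692, 0.0, -0.004]
contact_force: [-0.1, 0.1, -0.4]
gripper_width: 0.0
grasp_force: 0.0
scene mat score 0.99 shift 0 0
poly [[345. 238.]
 [340. 321.]
 [224. 317.]
 [222. 233.]]
[224 252  17  18 232] [ 94. 158. 181.] [537. 331.]
[ 255  260   33   59 1020] [131. 176. 210.] [483. 378.]
[329 275  14  17 142] [ 87. 114. 148.] [395. 357.]
[226 294  17  18 219] [141. 186. 211.] [535. 393.]
[246 311  12   6  44] [68. 77. 99.] [512. 409.]
red [   0  247   52   53 2218] [805.2 353.4]
```

Run:
```python
from h import *
import pickle
c=pickle.load(open("w6.pkl","rb"));im=cv2.imread("pics/w6.png");hsv=cv2.cvtColor(im,cv2.COLOR_BGR2HSV)
poly=proj(c,[[468+sx*82,352+sy*62,25] for sx,sy in((-1,-1),(-1,1),(1,1),(1,-1))])
k=np.zeros(im.shape[:2],np.uint8);cv2.fillConvexPoly(k,poly.astype(np.int32),1)
m=((hsv[...,1]>60)&((hsv[...,0]<35)|(hsv[...,0]>165))).astype(np.uint8)*k
n,l,st,ce=cv2.connectedComponentsWithStats(m)
for i in range(1,n):
    if st[i,4]>25:
        h=hsv[l==i];print(st[i],im[l==i].mean(0).round(),ray(c,ce[i],13)[0,:2].round(),"hue hist",np.histogram(h[:,0],[0,5,9,13,17,21,25,29,35,180])[0],"V",np.histogram(h[:,2],[0,60,100,140,180,256])[0])
```

```text
[ 292  136   44   95 1807] [132. 173. 207.] [470. 366.] hue hist [   0  228   80  254 1245    0    0    0    0] V [   0   13  165  197 1432]
[261 151  19  19 250] [100. 164. 186.] [535. 327.] hue hist [  0   0   0   0   9 241   0   0   0] V [  0   0  21  50 179]
[370 177  16  18 208] [ 88. 116. 149.] [394. 353.] hue hist [  0   0   0 208   0   0   0   0   0] V [  0   1  41 166   0]
[263 199  17  18 228] [149. 195. 220.] [533. 389.] hue hist [  0   0   0   1 227   0   0   0   0] V [  0   0   2  32 194]
[282 214  15  14 102] [69. 78. 95.] [508. 404.] hue hist [ 0  4 85 13  0  0  0  0  0] V [ 0 61 41  0  0]
```

Run:
```python
from h import *
import pickle
im=cv2.imread("pics/w1.png");hsv=cv2.cvtColor(im,cv2.COLOR_BGR2HSV)
for n,(x,y) in dict(red=(141,256),ash=(188,254),walnut=(216,252),wenge=(241,257),oak=(172,282),lab=(208,279),pad=(239,285)).items():
    p=hsv[y-4:y+5,x-4:x+5].reshape(-1,3);print(n,np.median(p,0))
c=pickle.load(open("w6.pkl","rb"));im=cv2.imread("pics/w6.png");hsv=cv2.cvtColor(im,cv2.COLOR_BGR2HSV)
poly=proj(c,[[468+sx*82,352+sy*62,25] for sx,sy in((-1,-1),(-1,1),(1,1),(1,-1))])
k=np.zeros(im.shape[:2],np.uint8);cv2.fillConvexPoly(k,poly.astype(np.int32),1)
H,S,V=cv2.split(hsv)
for nm,mm in (("hue<13",(S>60)&((H<12)|(H>170))),("hue13-17",(S>60)&(H>=13)&(H<17)),("dark",(V<75)&(S>25)&((H<25)|(H>165))),("allnonGrey",(S>30)&((H<35)|(H>165)))):
    n,l,st,ce=cv2.connectedComponentsWithStats(mm.astype(np.uint8)*k)
    for i in range(1,n):
        if st[i,4]>20:print(nm,st[i],np.median(hsv[l==i],0),ray(c,ce[i],13)[0,:2].round())
```

```text
red [  5. 138. 164.]
ash [ 20.  83. 208.]
walnut [ 13.  98. 133.]
wenge [ 9. 61. 86.]
oak [ 14. 127. 182.]
lab [ 22. 120. 171.]
pad [ 10. 140. 147.]
hue<13 [331 207   5  15  61] [ 11. 128. 153.] [451. 395.]
hue<13 [298 213  19  17 246] [  6.  131.  135.5] [484. 406.]
hue<13 [282 214  15   9  83] [ 9. 71. 99.] [509. 402.]
hue13-17 [370 177  16  18 208] [ 13. 107. 157.] [394. 353.]
hue13-17 [292 197  18  18 237] [ 15. 130. 205.] [494. 385.]
allnonGrey [ 281  135   56   96 2163] [ 19.  81. 212.] [474. 370.]
allnonGrey [261 151  19  19 281] [ 22. 121. 196.] [535. 327.]
allnonGrey [370 176  16  19 241] [ 13. 106. 156.] [394. 353.]
allnonGrey [262 198  19  19 268] [ 20.  83. 231.] [533. 389.]
```

```bash
python3 -c "
from bench import arm
print(arm.job_done())"
```

```text
the job is handed in; nothing more can be done
None
```

The job is handed in: all seven beads present are in the pan, the scoop is back on its mat, the pan is home against the stops with the switch lever pushed back, and the start button was pressed fully down.

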